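# Lock the centrifuge rotor with its square key

### The arm

A 6-joint arm with a two-finger parallel gripper is mounted at the origin on the work surface. World frame = base frame: x ahead of the robot, y to its left, z up, the work surface at z = 0. Lengths are in m, angles in degrees, forces in N, time in s.
With the tool pointing down it reaches from about 0.375 to 0.975 m from the base axis. Payload 3.8 kg.
Tool frame: the origin (TCP) lies on the centre line of the jaws, within the pads' length; the fingertips stand ahead of it and the grasp point (between the pads) lies 8 mm behind it (arm.tcp_to_tips is the y of the fingertips in the tool frame, in m); y points along the fingers, x is the direction in which the jaws open and shut, and the axes are right-handed (so a half turn about y gives the same grasp; the last joint's range is limited). The gripper opens to 85 mm and grips with 20 to 120 N. Pads are 22 mm wide; open, the fingers measure 114 mm over their backs; the gripper's body (76 mm by 85 mm) begins 54 mm behind the grasp point. The pads swing forward as they close: fully open they stand 13 mm farther back than shut.
Start: joints at [-78.031, 15.12, 91.902, -0, 72.978, -2.114], TCP at [0.164, -0.655, 0.242] pointing down, gripper open.
Joint ranges: [-150.88, 150.88], [-54.13, 125.18], [17.81, 147.31], [-75.09, 255.09], [0, 152.58], [-146.25, 146.25]. Speed limits (degrees/s): [147.25, 147.25, 180, 180, 180, 180].

### API

Orientations are given as [roll, pitch, yaw] about the fixed x, y, z axes, in that order (R = Rz(yaw) Ry(pitch) Rx(roll)).
In Python, from station import arm, imaging, workorder gives the robot as it stands.
- The arm moves only by the shell command python3 -m handwheel 'ROWS' [OPENING]. ROWS is JSON, a list of rows, each a list of 6 numbers: the shift along the tool's x, y, z in m, then the turn, a rotation vector about the tool's x, y, z in rad. In form: [[x, y, z, rx, ry, rz], ...]. A call has 1 to 5 rows; each row is the pose to reach, as a shift and turn from the pose commanded when the call began, along the tool's axes at that moment; what a row does not reach only later rows make up. A row lasts 1/10 s, in which the tool goes at most 50 mm and 8.59 degrees, less where a joint would pass 70% of its speed; a pose out of reach is approached as far as the arm can. A call with a gripper value outside its range is refused whole. OPENING is the opening, from 0 (shut) to 1 (fully open), set as the call begins (- or left out, the last holds). The fingers move at their own pace and stop on an object; the grip force is fixed at half the most. Time passes only in rows, so rows that repeat a pose let the fingers close. It gives the time, the measured TCP pose, the force and the opening at its end, in the units of the state.
- arm.state(): the state, without advancing time (a new reading comes with each control period).
- imaging.snapshot(name): name is "scene" or "top" or "wrist"; returns (picture, depth): 420x560x3 uint8, red, green, blue; 420x560 float32, m along the optical axis (not along the pixel's ray), 0 where there is no reading.
- imaging.camera_info(name): a dict with "vfov" (degrees; the focal length in pixels is half the picture's height over the tangent of half this angle, whatever the lens; pixels are square), "cx", "cy" (the principal point, pixels), "world_from_camera" (4x4, takes a point from camera to world coordinates). Camera axes: x right, y down, z forward; pixel columns grow to the right and rows downward; lengths in m; the calibration is good to about 2 mm. The wrist camera is an equidistant fisheye: a pixel r from the principal point sees the ray r / f radians off the axis. A picture is of the moment at which its call begins: read the wrist's pose just before it. camera_info takes no time and is no camera call; for the wrist camera it gives the pose at the moment of the call.
- workorder.close_job(): hands the job in, once; it reports no verdict.
Trained networks look in the newest picture that a camera, given by its name, has taken for a name from the list of things; names that differ only in an ending like _2 or _b are one class to them, and where a whole thing is asked for, a point or a joint stands for the part that bears it (a point fixed in the world has none). Each returns a list of dicts, best first, with "score" (0 to 1); they miss things now and then, are a little off and sometimes report something else, mostly with a low value. They report only what shows in the picture. A call takes as long as a camera call. They do not tell look-alikes from the thing itself.
- imaging.silhouettes(label, camera): "region" (420x560 bool, what is visible of it) and "bbox" ([left, top, width, height] in pixels, round what is visible of it).
- imaging.pinpoint(label, camera): "point" ([column, row] in pixels: a listed point, or the origin of a listed thing).
The state is a dict: "time_s": time; "q": joint angles; "qvel": joint speeds; "joint_torque": joint torques, N m; "position": TCP position; "tool_rot": TCP orientation; "force": force on the tool from outside, world axes, zero at the start; "torque": the same for the moment, N m; "gripper_width": finger opening in m.
Only numpy, scipy, OpenCV 4.12 (cv2) and the standard library are available. Lean on these libraries where they do the work, as an engineer would, in place of code of your own. Each camera call takes 0.05 s, during which the arm holds its last target. There are 200 camera calls.

### The job

The orange-handled square key lies on the sloping rest of the tool stand. Fit its steel tip fully into the square recess of the red lock knob in the middle of the centrifuge rotor without forcing it in, and turn the knob with the key clockwise (seen from above) right to its stop. Then take the key out and stand it upright, fully down, in the round blue sleeve of the tool stand, and do not push aside or tip the amber jar and the spare steel bucket standing on the bench.

Things in the scene. Friction and masses are not known exactly. Their poses are not given: they have to be found in the camera images.
- key: square-drive key, 126 mm long, 0.13 kg. Origin: centre of its tip's end face; +z runs up the shank to the handle. Steel shank 12 mm square (last 2 mm 10.5 mm), sides along x and y, z=0 to 81 mm; flat orange handle z=81 to 126 mm, 40 mm wide along x, 14 mm thick along y: grip it across y. It starts in a sloping channel: z axis rises 25 degrees above level, x axis downward, handle overhanging
- key_grip (a point): centre of the key's handle, 103.5 mm up the key's z axis from the tip; same axes as the key
- centrifuge: fixed white and teal bench centrifuge, 300 x 300 mm, deck 132 mm above the bench, round open bowl of 230 mm diameter with a silver rotor in it; origin at the centre of its underside, z up; the open lid is laid back on its own +x side, from 150 to 410 mm off the axis, rising to 255 mm
- lock (a joint): angle of the red lock knob in rad: grows clockwise seen from above, from 0 (open) to the stop at 1.45 (locked); starts between 0 and 0.4; stiff, stays where it is left
- lock_mouth (a point): centre of the mouth of the square recess in the red lock knob (45 mm across, in the middle of the rotor, on the centrifuge's vertical axis), 132 mm above the bench; z up, x and y along the recess's sides, turning with the knob. Recess 13.4 mm square with a 0.8 mm chamfer, 14 mm deep: the key fits at any quarter turn
- stand: fixed tool stand, white base plate 150 mm (own x) by 180 mm (own y), 8 mm thick; a sloping aluminium channel for the key at y=+50 mm (along x, 15 mm wide, walls 10 mm high, closed at the low end at x=-55 mm, top end at x=+15 mm, 70 mm high at most) and an upright blue sleeve at x=0, y=-55 mm; origin: centre of its underside, z up
- sleeve_floor (a point): centre of the inner floor of the blue sleeve, 12 mm above the bench; the sleeve is a round tube, 31 mm outside, 23 mm bore, open at the top; the key stands in it on its tip
- sleeve_mouth (a point): centre of the sleeve's top rim, 63 mm above the bench (bore 51 mm deep)
- jar: amber screw-top jar, 68 mm across, 80 mm tall; origin: centre of its underside; a bystander
- bucket_a: spare steel rotor bucket with blue top standing on the bench, 54 mm across, 86 mm tall; origin: centre of its underside; a bystander
Not all that is in view belongs to the job. There is more than one size of the key; the job needs the smallest.

How it is judged:
By the outcome, as a careful person would: the job done as asked, in the order asked, and still so for the second after the job is handed in, with the robot touching nothing.
It also fails if it takes over 64 s, if anything falls off the work surface, if the arm or the gripper's body presses on something with over 40 N, if the wrist force passes 120 N, or if a joint passes its speed limit or range.

## Working session

There is one attempt and no reset: what is moved stays moved. The work goes in short steps, Python scripts to look and compute and a shell command to move; the robot and the scene stay as the last step left them, time stands still between calls to the robot, and variables do not carry over. Pictures are saved under pics/ and viewed, about 8 in all and at most 12, crops included, and the job is handed in when it is done.

```bash
ls; mkdir -p pics
python3 - <<'E'
from station import arm, imaging
import cv2,numpy as np
print(arm.state(), arm.tcp_to_tips)
ims=[]
for c in ["scene","top"]:
    im,d=imaging.snapshot(c); np.savez(f'pics/{c}.npz',im=im,d=d)
    print(c,imaging.camera_info(c))
    ims.append(im)
    for l in ["key","key_grip","lock_mouth","sleeve_mouth","stand","jar","bucket_a","centrifuge"]:
        try: print(l,[(np.round(r["point"],1).tolist(),round(r["score"],2)) for r in imaging.pinpoint(l,c)])
        except Exception as e: print(l,e)
    cv2.imwrite(f'pics/{c}.png',cv2.resize(im[:,:,::-1],(800,600),interpolation=cv2.INTER_CUBIC))
E
```

```text
pics
{'time_s': 0.0, 'q': array([-7.80308738e+01,  1.51737326e+01,  9.19803159e+01, -1.37296113e-03,
        7.29772800e+01, -2.11573442e+00]), 'qvel': array([-0.06764975,  0.00745454,  0.04442294,  0.01046362, -0.02414178,
        0.03898066]), 'joint_torque': array([ 8.66474602e-04, -5.15110946e+01, -3.67315185e+01,  4.90043453e-05,
        1.29310833e-02,  1.72426212e-05]), 'position': array([ 0.16409564, -0.65403042,  0.24091704]), 'tool_rot': array([-89.99646258,   0.13128749, -75.91473191]), 'force': array([-0.13133748,  0.79364624, -0.37796035]), 'torque': array([ 0.03348465, -0.06379187,  0.0402637 ]), 'gripper_width': 0.08517350955937632} 0.011
scene {'vfov': 55.65430878169066, 'cx': 280.1802701038691, 'cy': 216.65680104437732, 'world_from_camera': array([[-0.63156507,  0.5201365 , -0.57496398,  1.06065199],
       [ 0.77515887,  0.43885724, -0.45445907,  0.34456995],
       [ 0.01594635, -0.7327089 , -0.68035533,  0.77278844],
       [ 0.        ,  0.        ,  0.        ,  1.        ]])}
key [([361.2, 224.8], 0.98), ([291.4, 190.1], 0.74), ([259.9, 205.2], 0.72)]
key_grip 
[... 306 characters left out ...]
'vfov': 54.94871264127617, 'cx': 279.7476998692571, 'cy': 205.98349724726393, 'world_from_camera': array([[ 0.02806466, -0.98315916,  0.18058359,  0.36040748],
       [-0.99937571, -0.023718  ,  0.02618491, -0.11249686],
       [-0.02146085, -0.18120573, -0.98321102,  0.92634158],
       [ 0.        ,  0.        ,  0.        ,  1.        ]])}
key [([223.1, 307.6], 0.77), ([344.8, 240.6], 0.68)]
key_grip [([329.8, 203.5], 0.8), ([403.2, 326.8], 0.7), ([276.0, 280.8], 0.6)]
lock_mouth [([120.5, 173.1], 0.8), ([274.3, 135.8], 0.7)]
sleeve_mouth [([380.5, 203.0], 0.6)]
stand [([351.7, 217.2], 0.9)]
jar [([429.0, 210.6], 0.84)]
bucket_a [([272.8, 137.2], 0.61)]
centrifuge [([143.1, 183.6], 0.55)]
```

View pics/scene.png

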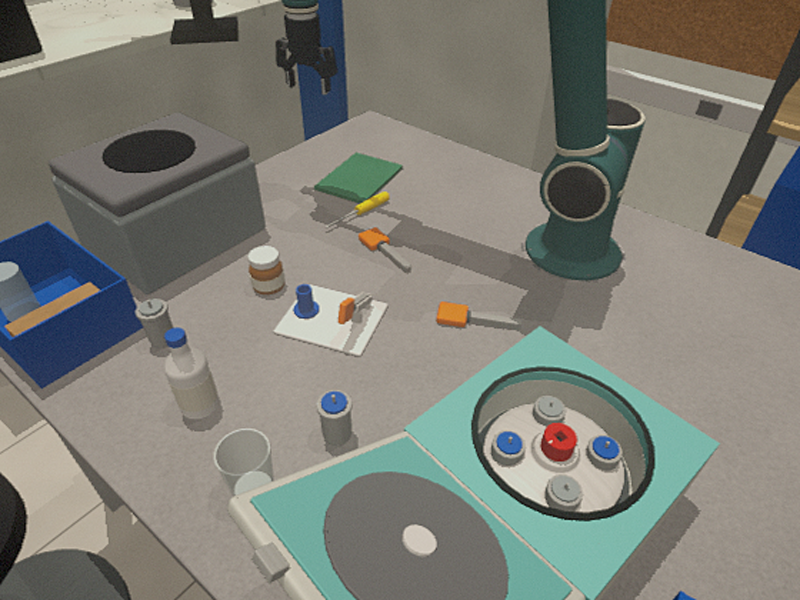

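View pics/top.png

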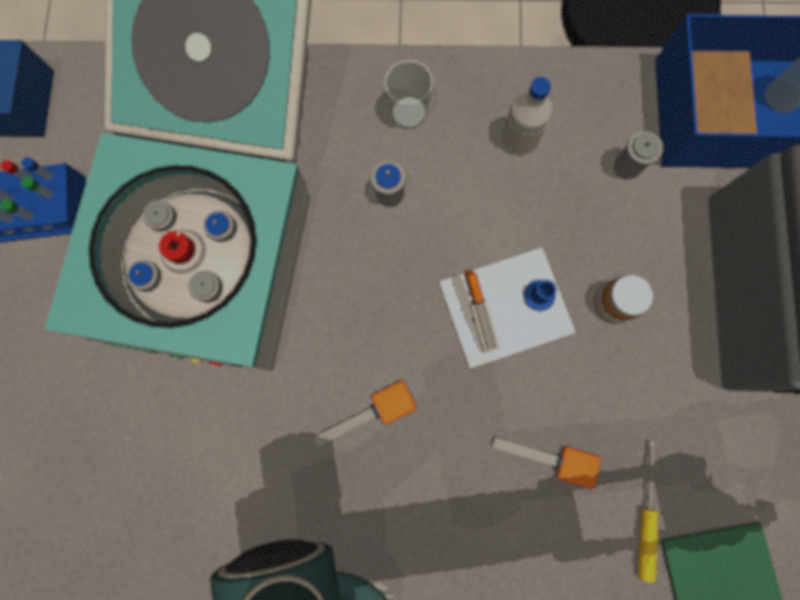

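The stand is centred near (505,305) in the 800-px top view. The wanted key lies on it, with its handle at (475,287) on the far end. The lock knob is at (176,246). The two keys lying on the bench are decoys. Next I'll turn these into world positions.

```bash
cat > h.py <<'E'
from station import arm, imaging
import numpy as np
from scipy.spatial.transform import Rotation as R
def cloud(name,d,ci):
    f=210/np.tan(np.radians(ci['vfov']/2)); v,u=np.mgrid[0:420,0:560]
    x=(u-ci['cx'])/f; y=(v-ci['cy'])/f
    P=np.stack([x*d,y*d,d],-1); W=np.array(ci['world_from_camera'])
    return P@W[:3,:3].T+W[:3,3]
def ray_at_z(px,ci,z):
    f=210/np.tan(np.radians(ci['vfov']/2)); W=np.array(ci['world_from_camera'])
    r=W[:3,:3]@np.array([(px[0]-ci['cx'])/f,(px[1]-ci['cy'])/f,1]); o=W[:3,3]
    return o+r*(z-o[2])/r[2]
E
python3 - <<'E'
from h import *
import cv2
print([a for a in dir(arm) if a[0]!='_'],[a for a in dir(imaging) if a[0]!='_'])
for c in ["scene","top"]:
    z=np.load(f'pics/{c}.npz'); im=z['im'].astype(int); ci=imaging.camera_info(c); P=cloud(c,z['d'],ci)
    r,g,b=im[...,0],im[...,1],im[...,2]; ok=z['d']>0
    red=(r>110)&(g<50)&(b<60)&ok&(P[...,2]>.1); Q=P[red]; Q=Q[Q[:,2]>.12]; print(c,'red n',len(Q),(Q.min(0)+Q.max(0))/2,Q.mean(0),Q.min(0),Q.max(0))
    hs=cv2.cvtColor(z['im'],cv2.COLOR_RGB2HSV)
    org=(hs[...,0]<18)&(hs[...,0]>5)&(hs[...,1]>180)&(hs[...,2]>100)&ok
    n,l,st,ce=cv2.connectedComponentsWithStats(org.astype(np.uint8))
    for i in range(1,n):
        if st[i,4]>25: Q=P[l==i]; print(' orange',ce[i].round(),st[i,4],Q.mean(0).round(4),Q.min(0).round(3),Q.max(0).round(3))
    blue=(hs[...,0]>105)&(hs[...,0]<125)&(hs[...,1]>170)&ok
    n,l,st,ce=cv2.connectedComponentsWithStats(blue.astype(np.uint8))
    for i in range(1,n):
        if st[i,4]>60: Q=P[l==i]; print(' blue',ce[i].round(),st[i,4],((Q.min(0)+Q.max(0))/2).round(4),Q.min(0).round(3),Q.max(0).round(3))
    # stand plate top
    wh=(P[...,2]>.002)&(P[...,2]<.02)&ok&(hs[...,1]<40)&(hs[...,2]>(150 if c=='top' else 150))
    n,l,st,ce=cv2.connectedComponentsWithStats(wh.astype(np.uint8))
    for i in range(1,n):
        if st[i,4]>300:
            Q=P[l==i]; rc=cv2.minAreaRect(Q[:,:2].astype(np.float32)); print(' plate',ce[i].round(),st[i,4],rc,Q[:,2].mean())
    teal=(hs[...,0]>75)&(hs[...,0]<95)&(hs[...,1]>60)&ok&(abs(P[...,2]-.132)<.008)
    Q=P[teal]; print(' teal',len(Q),cv2.minAreaRect(Q[:,:2].astype(np.float32)),Q[:,2].mean())
    for px,zz,nm in ([((391.3,305),.132,'lock'),((209.9,198.3),.063,'sleeve'),((188.2,199),0,'jar')] if c=='scene' else [((120.5,173.1),.132,'lock'),((380.5,203),.063,'sleeve'),((429,210.6),0,'jar'),((272.8,137.2),0,'bucket')]): print(nm,ray_at_z(px,ci,zz).round(4))
E
```

```text
['IKError', 'state', 'tcp_to_tips'] ['camera_info', 'pinpoint', 'silhouettes', 'snapshot']
scene red n 89 [0.57342293 0.23889954 0.12634775] [0.58122445 0.2411181  0.12706358] [0.55190921 0.21836268 0.12004468] [0.59493665 0.25943641 0.13265083]
 orange [261. 166.] 151 [ 0.2739 -0.363   0.0158] [ 0.246 -0.395  0.003] [ 0.298 -0.33   0.02 ]
 orange [240. 215.] 42 [ 0.5414 -0.1948  0.0866] [ 0.514 -0.204  0.067] [ 0.56  -0.187  0.099]
 orange [316. 219.] 247 [ 0.363  -0.0798  0.016 ] [ 0.328 -0.113  0.001] [ 0.392 -0.047  0.02 ]
 blue [551. 139.] 689 [-0.7408  0.3416 -0.0737] [-0.883  0.282 -0.16 ] [-0.598  0.401  0.013]
 blue [ 44. 188.] 1333 [ 0.81   -0.6605  0.0597] [ 0.76  -0.804 -0.002] [ 0.86  -0.517  0.121]
 blue [ 54. 214.] 83 [ 0.8473 -0.5193  0.1098] [ 0.807 -0.523  0.1  ] [ 0.887 -0.516  0.12 ]
 blue [  7. 230.] 114 [ 0.9374 -0.6432  0.0594] [ 0.916 -0.771 -0.001] [ 0.959 -0.515  0.12 ]
 blue [356. 310.] 130 [0.6125 0.185  0.1094] [0.596 0.169 0.106] [0.629 0.201 0.113]
 blue [424. 313.] 170 [0.5332 0.2908 0.1098] [0.517 0.275 0.106] [0.55  0.307 0.113]
 plate [232. 226.] 18
[... 1150 characters left out ...]
 0.717 -0.05   0.09 ]
 blue [152. 157.] 119 [0.6107 0.1831 0.111 ] [0.597 0.169 0.107] [0.625 0.197 0.115]
 blue [ 98. 192.] 127 [0.5318 0.2886 0.1122] [0.518 0.273 0.109] [0.546 0.304 0.116]
 blue [378. 206.] 245 [ 0.5318 -0.3107  0.039 ] [ 0.512 -0.332  0.011] [ 0.552 -0.29   0.067]
 plate [357. 215.] 3566 ((0.5143585801124573, -0.2605423629283905), (0.14919154345989227, 0.1803864687681198), 20.290077209472656) 0.008393206003198726
 teal 10693 ((0.5728676915168762, 0.23776179552078247), (0.30340710282325745, 0.30081892013549805), 81.53836059570312) 0.13217520335844735
lock [0.5669 0.2368 0.132 ]
sleeve [ 0.5308 -0.3075  0.063 ]
jar [ 0.528  -0.4328  0.    ]
bucket [ 0.6986 -0.0664  0.    ]
```

```bash
cat >> h.py <<'E'
def pose():
    s=arm.state(); return np.array(s['position']), R.from_euler('xyz',s['tool_rot'],degrees=True).as_matrix()
def plan(p,M,label=''):
    p0,M0=pose(); d=M0.T@(np.array(p)-p0); r=R.from_matrix(M0.T@M).as_rotvec()
    print(label,'row',np.round(d,4).tolist(),np.round(r,4).tolist(),'norm',round(np.linalg.norm(d),3),'deg',round(np.degrees(np.linalg.norm(r)),1)); return d,r
def yawvec(a): a=np.radians(a); return np.array([np.cos(a),np.sin(a),0])
Z=np.array([0,0,1.])
STAND=20.2; SX=yawvec(STAND); SY=yawvec(STAND+90)
def tool_grasp(T=40):
    T=np.radians(T); y=-Z*np.cos(T)-SX*np.sin(T); x=-SY; return np.stack([x,y,np.cross(x,y)],1)
GRIP=np.array([.534,-.199,.077])
E
python3 - <<'E'
from h import *
M=tool_grasp(); p=GRIP-M[:,1]*.09
print(p); plan(p,M); p0,M0=pose(); plan(p,M0)
E
```

```text
[ 0.58829265 -0.17902419  0.145944  ]
 row [-0.3582, 0.0963, 0.5271] [-0.6975, -0.1024, -0.0372] norm 0.645 deg 40.4
 row [-0.3582, 0.0963, 0.5271] [0.0, 0.0, 0.0] norm 0.645 deg 0.0
```

```bash
python3 -m handwheel '[[-0.119,0.0,0.176,0,0,0],[-0.119,0.0,0.176,0,0,0],[-0.119,0.0,0.176,0,0,0],[-0.119,0.0,0.176,0,0,0],[-0.119,0.0,0.176,0,0,0]]' 0.6
python3 -m handwheel '[[-0.119,0.0,0.176,0,0,0],[-0.119,0.0,0.176,0,0,0],[-0.119,0.0,0.176,0,0,0],[-0.119,0.0,0.176,0,0,0],[-0.119,0.0,0.176,0,0,0]]'
python3 -m handwheel '[[-0.119,0.0,0.176,-0.15,0,0],[-0.119,0.0,0.176,-0.3,0,0],[-0.119,0.0,0.176,-0.45,-0.05,0],[-0.119,0.0,0.176,-0.6,-0.1,-0.03],[-0.119,0.0,0.176,-0.6975,-0.1024,-0.0372]]'
python3 - <<'E'
from h import *
import cv2
print(arm.state()['q'].round(1)); M=tool_grasp(); plan(GRIP-M[:,1]*.05,M)
im,d=imaging.snapshot('wrist'); cv2.imwrite('pics/w1.png',cv2.resize(im[:,:,::-1],(800,600)))
ci=imaging.camera_info('wrist'); print(ci); np.savez('pics/w1.npz',im=im,d=d,W=ci['world_from_camera'])
print(pose())
for l in ['key_grip','key','sleeve_mouth']: print(l,[(np.round(r["point"],1).tolist(),round(r["score"],2)) for r in imaging.pinpoint(l,'wrist')])
E
```

```text
time_s: 1.4
position: [0.3087, -0.4929, 0.2424]
tool_rot: [-89.9, 0.1, -75.7]
force: [-0.8, -0.4, -0.1]
gripper_width: 0.0509
time_s: 1.9
position: [0.4503, -0.3353, 0.2426]
tool_rot: [-89.9, 0.0, -75.7]
force: [-0.1, -1.0, 0.4]
gripper_width: 0.0512
time_s: 2.4
position: [0.5931, -0.1761, 0.2415]
tool_rot: [-130.1, 0.0, -69.5]
force: [0.2, -1.5, 0.6]
gripper_width: 0.0511
[ -8.9  31.6  77.7 -19.3 106.1  61.1]
 row [0.0009, 0.1166, 0.0575] [0.0026, 0.0047, 0.0036] norm 0.13 deg 0.4
{'vfov': 65.70646984690485, 'cx': 278.0715936350161, 'cy': 206.08969701235097, 'world_from_camera': array([[ 0.35324529, -0.51430045, -0.78148117,  0.72298373],
       [-0.93551942, -0.19830139, -0.2923696 , -0.12652919],
       [-0.00460298,  0.83436899, -0.55118709,  0.29045734],
       [ 0.        ,  0.        ,  0.        ,  1.        ]])}
(array([ 0.59314855, -0.17497083,  0.23596891]), array([[ 0.35270677, -0.61141951,  0.70835311],
       [-0.9357221 , -0.22665709,  0.27027897],
       [-0.00470058, -0.75815088, -0.65206223]]))
key_grip [([313.0, 228.8], 0.88), ([279.1, 124.6], 0.75), ([156.3, 162.9], 0.64)]
key [([87.5, 173.3], 0.89), ([249.0, 205.9], 0.79), ([277.5, 159.3], 0.6)]
sleeve_mouth [([377.5, 152.2], 0.74)]
```

View pics/w1.png

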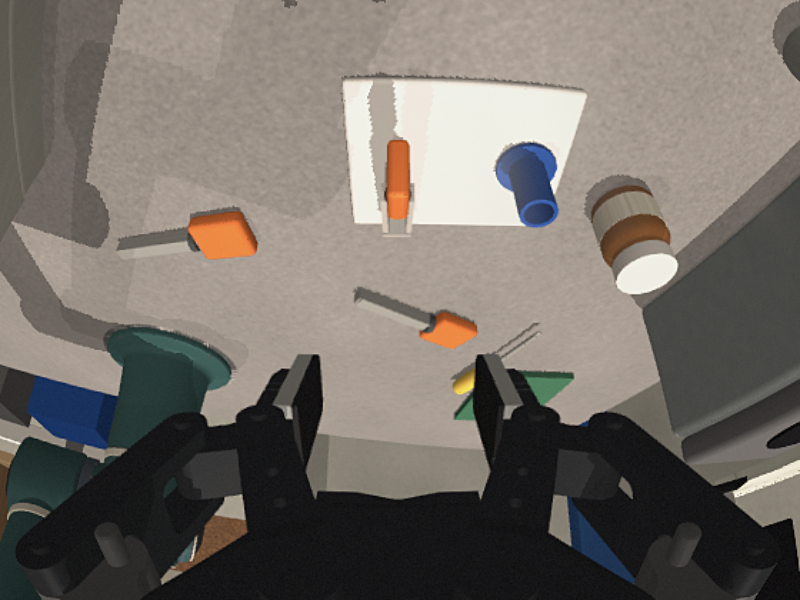

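The wrist view shows the key's handle at (398,178) in the 800-px picture, with the jaws lined up across it and the sleeve at (530,190). I'll measure the handle from the depth image.

```bash
cat >> h.py <<'E'
def wcloud(d,ci):
    f=210/np.tan(np.radians(ci['vfov']/2)); v,u=np.mgrid[0:420,0:560].astype(float)
    x=u-ci['cx'];y=v-ci['cy'];r=np.hypot(x,y)+1e-9;t=np.tan(r/f)/r
    P=np.stack([x*t*d,y*t*d,d],-1); W=np.array(ci['world_from_camera'])
    return P@W[:3,:3].T+W[:3,3]
E
python3 - <<'E'
from h import *
import cv2
z=np.load('pics/w1.npz'); ci=imaging.camera_info('wrist'); ci['world_from_camera']=z['W']
P=wcloud(z['d'],ci); hs=cv2.cvtColor(z['im'],cv2.COLOR_RGB2HSV); ok=z['d']>0
org=(hs[...,0]<18)&(hs[...,0]>3)&(hs[...,1]>150)&ok
n,l,st,ce=cv2.connectedComponentsWithStats(org.astype(np.uint8))
S=np.array([.5144,-.2595,0])
def loc(Q): return np.stack([(Q-S)@SX,(Q-S)@SY,Q[:,2]],1)
i=l[125,279]; Q=loc(P[l==i]); print('handle local',st[i],Q.mean(0).round(4),Q.min(0).round(4),Q.max(0).round(4))
# edge y in rows
for rr in range(100,152,8):
    m=(l[rr]==i); q=loc(P[rr][m]); print(rr,q[0].round(4),q[-1].round(4))
blue=(hs[...,0]>105)&(hs[...,0]<125)&(hs[...,1]>150)&ok&(P[...,2]>.058)&(P[...,2]<.07)
blue[:, :330]=0; blue[:,420:]=0; Q=P[blue]; print('sleeve rim',len(Q),Q.mean(0),(Q.min(0)+Q.max(0))/2, loc(Q).mean(0))
wh=ok&(hs[...,1]<40)&(hs[...,2]>180)&(abs(P[...,2]-.008)<.006)
n,l,st,ce=cv2.connectedComponentsWithStats(wh.astype(np.uint8)); i=1+st[1:,4].argmax(); print(cv2.minAreaRect(P[l==i][:,:2].astype(np.float32)),P[l==i][:,2].mean())
E
```

```text
handle local [270  98  17  55 826] [0.0512 0.052  0.081 ] [-0.0031  0.0442  0.0537] [0.0666 0.0599 0.0956]
100 [0.0648 0.0576 0.063 ] [0.0631 0.0462 0.0606]
108 [0.0592 0.0584 0.0674] [0.0606 0.0462 0.0688]
116 [0.0577 0.0583 0.0765] [0.0571 0.0462 0.0756]
124 [0.0539 0.0582 0.0826] [0.0536 0.0454 0.0821]
132 [0.0194 0.0599 0.0563] [0.0496 0.0453 0.0879]
140 [0.0408 0.0581 0.089 ] [0.0417 0.046  0.0898]
148 [0.0239 0.0575 0.0826] [0.0244 0.0464 0.0829]
sleeve rim 31 [ 0.5368922  -0.31366995  0.05835848] [ 0.53322157 -0.31052383  0.05851323] [ 0.00240399 -0.05860463  0.05835848]
((0.5130950212478638, -0.25722119212150574), (0.14987093210220337, 0.17843182384967804), 19.990127563476562) 0.003190353147672471
```

```bash
python3 -m handwheel '[[0.001,0.09,0.0575,0,0,0],[0.001,0.1166,0.0575,0.0026,0.0047,0.0036],[0.001,0.1166,0.0575,0.0026,0.0047,0.0036],[0.001,0.1166,0.0575,0.0026,0.0047,0.0036],[0.001,0.1166,0.0575,0.0026,0.0047,0.0036]]'
python3 - <<'E'
from h import *
M=tool_grasp(); G=np.array([.5328,-.1995,.076]); plan(G+M[:,1]*.008,M)
E
```

```text
time_s: 3.1
position: [0.5603, -0.1936, 0.1183]
tool_rot: [-129.7, -0.1, -70.3]
force: [-1.2, -0.7, 0.2]
gripper_width: 0.0512
 row [-0.0037, 0.0584, 0.0055] [-0.0044, -0.0078, -0.0046] norm 0.059 deg 0.6
```

```bash
python3 -m handwheel '[[-0.0037,0.02,0.0055,0,0,0],[-0.0037,0.04,0.0055,0,0,0],[-0.0037,0.0584,0.0055,0,0,0],[-0.0037,0.0584,0.0055,0,0,0],[-0.0037,0.0584,0.0055,0,0,0]]'
python3 - <<'E'
from h import *
import cv2
M=tool_grasp(); G=np.array([.5328,-.1995,.076]); plan(G+M[:,1]*.008,M)
im,d=imaging.snapshot('wrist'); cv2.imwrite('pics/w2.png',im[:,:,::-1]); print(pose()[0])
plan(G+M[:,1]*.008,M)
E
```

```text
time_s: 3.6
position: [0.5303, -0.2002, 0.0705]
tool_rot: [-129.6, -0.2, -70.2]
force: [-0.6, 0.6, 0.3]
gripper_width: 0.0511
 row [0.0002, 0.0021, -0.0016] [-0.0067, -0.007, -0.0021] norm 0.003 deg 0.6
[ 0.53064706 -0.20006161  0.07041866]
 row [0.0002, 0.0023, -0.0019] [-0.0071, -0.0069, -0.0017] norm 0.003 deg 0.6
```

View pics/w2.png

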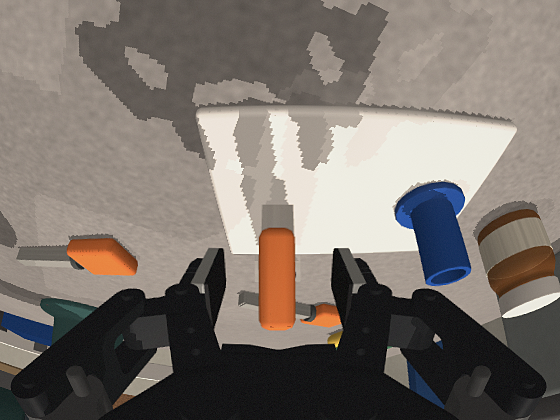

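The handle sits midway between the open pads, at column 278 with the pads at about 210 and 345. I'll close and lift.

```bash
python3 -m handwheel '[[0,0.002,-0.002,0,0,0],[0,0.002,-0.002,0,0,0],[0,0.002,-0.002,0,0,0],[0,0.002,-0.002,0,0,0],[0,0.002,-0.002,0,0,0]]' 0
python3 -m handwheel '[[0,0,0,0,0,0],[0,0,0,0,0,0],[0,-0.015,-0.0125,0,0,0],[0,-0.04,-0.033,0,0,0],[0,-0.077,-0.064,0,0,0]]'
python3 -m handwheel '[[0,-0.038,-0.032,0,0,0],[0,-0.077,-0.064,0,0,0],[0,-0.077,-0.064,0,0,0],[0,-0.077,-0.064,0,0,0],[0,-0.077,-0.064,0,0,0]]'
python3 - <<'E'
from h import *
print(arm.state()['q'].round(1),pose())
import cv2
ims=[]
for c in ['scene','top']:
    im,d=imaging.snapshot(c); np.savez(f'pics/{c}2.npz',im=im,d=d)
im=np.load('pics/scene2.npz')['im']; cv2.imwrite('pics/s2.png',cv2.resize(im[100:310,150:430,::-1],(800,600),interpolation=cv2.INTER_CUBIC))
# recess in top
im=np.load('pics/top.npz')['im']; cv2.imwrite('pics/knob.png',cv2.resize(im[145:200,85:165,::-1],(640,440),interpolation=cv2.INTER_CUBIC))
E
```

```text
time_s: 4.15
position: [0.5266, -0.2005, 0.0682]
tool_rot: [-129.8, -0.1, -70.1]
force: [2.0, 0.9, 4.4]
gripper_width: 0.0133
time_s: 4.65
position: [0.5235, -0.1994, 0.166]
tool_rot: [-130.2, 0.3, -70.2]
force: [0.1, -0.2, -1.2]
gripper_width: 0.0132
time_s: 5.15
position: [0.5252, -0.1998, 0.2662]
tool_rot: [-130.0, 0.1, -70.1]
force: [0.5, -0.3, -1.9]
gripper_width: 0.0138
[-11.8  23.9  86.1 -20.3 104.6  59.3] (array([ 0.52516076, -0.19975444,  0.26623224]), array([[ 0.3396204 , -0.60448926,  0.72059053],
       [-0.94056081, -0.21677745,  0.26144389],
       [-0.00183225, -0.76655089, -0.64218095]]))
```

View pics/s2.png

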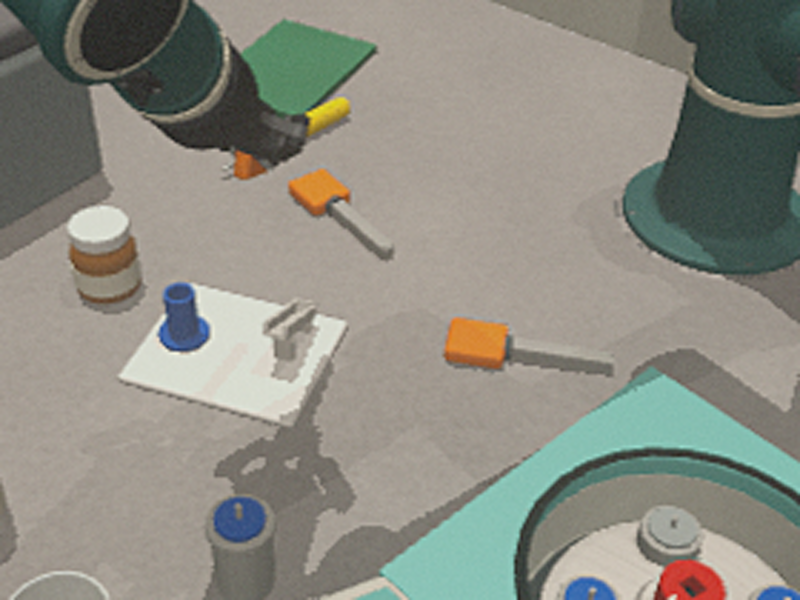

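```bash
cat >> h.py <<'E'
LEAN=25.0
def tool_vert(th,lean=None):
    a=np.radians(LEAN if lean is None else lean); h=yawvec(th); k=yawvec(th+90); x=-k; y=np.sin(a)*h-np.cos(a)*Z
    return np.stack([x,y,np.cross(x,y)],1)
def tcp_for_tip(tip,th,kx=0.,kz=.1035):   # kx: tcp grasp point offset along key x from key axis
    M=tool_vert(th); return np.array(tip)+Z*kz+kx*yawvec(th)+M[:,1]*.008, M
E
python3 - <<'E'
from h import *
p0,M0=pose()
plan(p0,M0@R.from_rotvec([np.radians(65),0,0]).as_matrix())
M1=tool_vert(20.2); print(R.from_matrix(M0.T@M1).as_rotvec())
p,M=tcp_for_tip([.491,.236,.19],125); print(p); plan(p,M)
print('trans in world->after tilt axes', (M1.T@(p-p0)).round(4), 'then turn', R.from_matrix(M1.T@M).as_rotvec().round(3))
E
```

```text
row [0.0, 0.0, 0.0] [1.1345, 0.0, 0.0] norm 0.0 deg 65.0
[ 1.13561336 -0.00588682 -0.00364233]
[0.48906077 0.23876951 0.28624954]
 row [-0.4247, -0.0893, 0.0755] [0.7839, -1.8929, -0.2523] norm 0.441 deg 118.3
trans in world->after tilt axes [-0.4239  0.0309  0.1156] then turn [-0.    -1.658  0.773]
```

```bash
python3 -m handwheel '[[0,-0.01,0,0.14,0,0],[0,-0.02,0,0.28,0,0],[0,-0.02,0,0.42,0,0],[0,-0.02,0,0.56,0,0],[0,-0.02,0,0.7,0,0]]'
python3 -m handwheel '[[0,0,0,0.14,0,0],[0,0,0,0.28,0,0],[0,0,0,0.4356,-0.006,-0.004],[0,0,0,0.4356,-0.006,-0.004],[0,0,0,0.4356,-0.006,-0.004]]'
python3 - <<'E'
from h import *
print(arm.state()['q'].round(1)); plan(pose()[0],tool_vert(20.2))
p,M=tcp_for_tip([.491,.236,.19],125); plan(p,tool_vert(20.2))
E
```

```text
time_s: 5.75
position: [0.5378, -0.1954, 0.2818]
tool_rot: [-89.6, 0.1, -70.1]
force: [-0.6, -0.4, -1.8]
gripper_width: 0.0134
time_s: 6.25
position: [0.5363, -0.1958, 0.2808]
tool_rot: [-65.1, -0.1, -70.0]
force: [0.4, -0.7, -1.6]
gripper_width: 0.0135
[-34.2  -7.7 115.4  23.4  59.3  26. ]
 row [0.0, 0.0, 0.0] [0.0012, -0.0019, 0.0029] norm 0.0 deg 0.2
 row [-0.4245, 0.0384, 0.0974] [0.0012, -0.0019, 0.0029] norm 0.437 deg 0.2
```

```bash
python3 -m handwheel '[[-0.05,0,0,0,0,0],[-0.098,0.01,0.02,0,0,0],[-0.146,0.015,0.035,0,0,0],[-0.194,0.018,0.045,0,0,0],[-0.212,0.019,0.049,0,0,0]]'
python3 -m handwheel '[[-0.05,0.004,0.01,0,0,0],[-0.098,0.008,0.02,0,0,0],[-0.146,0.013,0.033,0,0,0],[-0.194,0.018,0.045,0,0,0],[-0.2125,0.0194,0.0484,0,0,0]]'
python3 -m handwheel '[[0,0,0,0,-0.1326,0.0618],[0,0,0,0,-0.2652,0.1236],[0,0,0,0,-0.398,0.1855],[0,0,0,0,-0.5304,0.2472],[0,0,0,0,-0.663,0.309]]'
python3 -m handwheel '[[0,0,0,0,-0.1326,0.0618],[0,0,0,0,-0.2652,0.1236],[0,0,0,0,-0.398,0.1855],[0,0,0,0,-0.5304,0.2472],[0,0,0,0,-0.663,0.309]]'
python3 -m handwheel '[[0,0,0,0,-0.1326,0.0618],[0,0,0,0,-0.2652,0.1236],[0,0,0,0,-0.332,0.155],[0,0,0,0,-0.332,0.155],[0,0,0,0,-0.332,0.155]]'
python3 - <<'E'
from h import *
import cv2
print(arm.state()['q'].round(1)); p,M=tcp_for_tip([.491,.236,.19],125); plan(p,M)
im,d=imaging.snapshot('wrist'); ci=imaging.camera_info('wrist'); np.savez('pics/w3.npz',im=im,d=d,W=ci['world_from_camera'])
print(imaging.pinpoint('lock_mouth','wrist'))
cv2.imwrite('pics/w3.png',cv2.resize(im[:,:,::-1],(800,600),interpolation=cv2.INTER_CUBIC))
E
```

```text
time_s: 6.75
position: [0.5145, 0.0256, 0.2865]
tool_rot: [-64.9, -0.3, -69.6]
force: [-0.8, -0.3, -0.7]
gripper_width: 0.0133
time_s: 7.25
position: [0.49, 0.2447, 0.289]
tool_rot: [-64.8, -0.3, -69.5]
force: [0.2, -1.0, -1.1]
gripper_width: 0.0135
time_s: 7.75
position: [0.4906, 0.2402, 0.2882]
tool_rot: [-65.1, -0.4, -29.8]
force: [0.3, -0.1, -0.6]
gripper_width: 0.0136
time_s: 8.25
position: [0.4912, 0.2394, 0.2877]
tool_rot: [-65.4, -0.2, 12.1]
force: [0.4, -0.6, -1.4]
gripper_width: 0.0135
time_s: 8.75
position: [0.4908, 0.2396, 0.2872]
tool_rot: [-65.4, -0.0, 32.7]
force: [-0.4, -0.2, -2.0]
gripper_width: 0.0132
[  9.7   4.3 102.9  22.7  83.4 -27.8]
 row [-0.0019, 0.0009, -0.0002] [0.0074, -0.0369, 0.0176] norm 0.002 deg 2.4
[{'point': [276.0, 270.3], 'score': 0.65}]
```

View pics/w3.png

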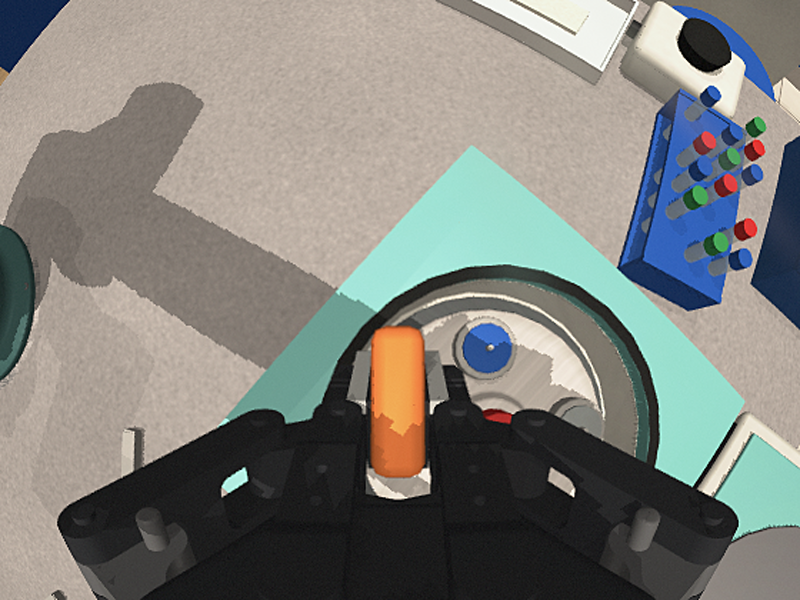

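The red knob is almost hidden behind the gripper, with only an edge showing at (500,412). Moving the hand to the other side should bring it into view.

Run:
```python
from h import *
p,M=tcp_for_tip([.628,.155,.19],125); plan(p,M)
```

```text
row [0.0705, -0.0579, -0.1295] [0.007, -0.0367, 0.0185] norm 0.158 deg 2.4
```

```bash
python3 -m handwheel '[[0.02,-0.019,-0.04,0,0,0],[0.04,-0.036,-0.08,0,0,0],[0.06,-0.05,-0.115,0,0,0],[0.0705,-0.058,-0.1295,0.007,-0.0367,0.0185],[0.0705,-0.058,-0.1295,0.007,-0.0367,0.0185]]'
python3 -m handwheel '[[0,0,0,0,0,0]]'
python3 - <<'E'
from h import *
import cv2
print(arm.state()['q'].round(1)); p,M=tcp_for_tip([.628,.155,.19],125); plan(p,M)
ci=imaging.camera_info('wrist'); im,d=imaging.snapshot('wrist'); np.savez('pics/w4.npz',im=im,d=d,W=ci['world_from_camera'])
P=wcloud(d,ci); r,g,b=[im[...,i].astype(int) for i in range(3)]
red=(r>90)&(r>2.2*g)&(r>2.2*b)&(P[...,2]>.11)&(P[...,2]<.15)
v,u=np.nonzero(red); print(len(u),u.min(),u.max(),v.min(),v.max()); Q=P[red]; print(Q.mean(0),(Q.min(0)+Q.max(0))/2)
print(imaging.pinpoint('lock_mouth','wrist'))
c=[int(np.median(u)),int(np.median(v))]; print(c)
cv2.imwrite('pics/w4.png',cv2.resize(im[max(c[1]-45,0):c[1]+45,c[0]-60:c[0]+60,::-1],(800,600),interpolation=cv2.INTER_CUBIC))
E
```

```text
time_s: 9.35
position: [0.6283, 0.1556, 0.2856]
tool_rot: [-65.0, -0.0, 34.8]
force: [-1.2, 0.2, -1.6]
gripper_width: 0.0133
time_s: 9.45
position: [0.6259, 0.1572, 0.2861]
tool_rot: [-64.9, 0.0, 34.9]
force: [0.2, -0.9, -1.3]
gripper_width: 0.0132
[  1.2  18.4  86.5  20.6  89.7 -36.5]
 row [0.0005, 0.0, 0.0004] [-0.0011, -0.0012, 0.0004] norm 0.001 deg 0.1
1623 258 485 12 192
[0.57935703 0.25369144 0.12922068] [0.62806768 0.41772453 0.12200912]
[{'point': [277.6, 192.0], 'score': 0.72}, {'point': [284.6, 163.5], 'score': 0.58}]
[281, 166]
```

View pics/w4.png

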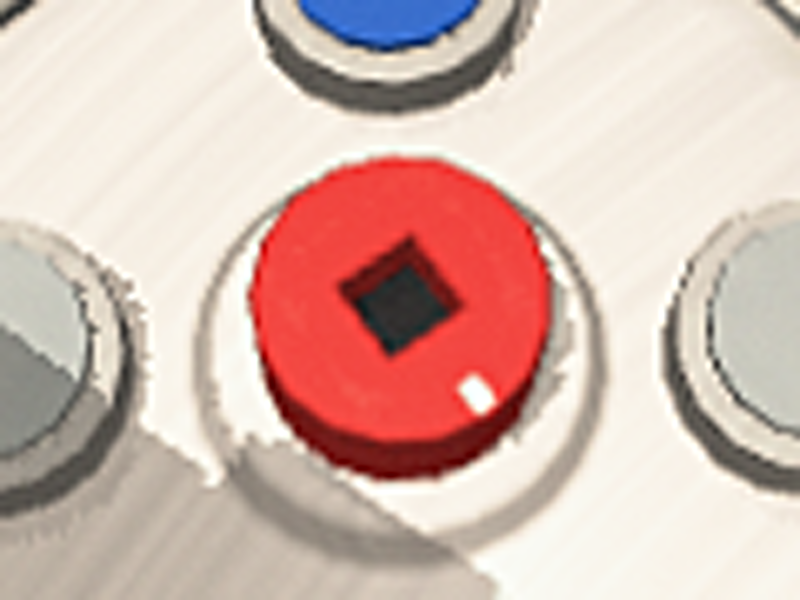

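The knob's face is centred at about (401,297) in the crop. The recess corners are (412,232), (467,303), (390,360) and (336,288).

```bash
cat >> h.py <<'E'
def wray(px,ci,z):
    f=210/np.tan(np.radians(ci['vfov']/2)); x=px[0]-ci['cx'];y=px[1]-ci['cy'];r=np.hypot(x,y);t=r/f
    W=np.array(ci['world_from_camera']); k=W[:3,:3]@np.array([x/r*np.sin(t),y/r*np.sin(t),np.cos(t)]); o=W[:3,3]
    return o+k*(z-o[2])/k[2]
E
python3 - <<'E'
from h import *
z=np.load('pics/w4.npz'); ci=imaging.camera_info('wrist'); ci['world_from_camera']=z['W']
C=[(412,232),(467,303),(390,360),(336,288)]
c=lambda p:(221+(p[0]+.5)/6.6667-.5,121+(p[1]+.5)/6.6667-.5)
W=[wray(c(p),ci,.132) for p in C]
print(np.round(W,4)); print('ctr',np.mean(W,0), 'circ',wray(c((401,297)),ci,.132))
for i in range(4):
    e=W[(i+1)%4]-W[i]; print(np.linalg.norm(e[:2]).round(4),np.degrees(np.arctan2(e[1],e[0])).round(1))
P=wcloud(z['d'],ci); print(P[150:182:6,275:290:7,2].round(4)); m=wray(c((477,395)),ci,.132)-np.mean(W,0); print('mark dir',np.degrees(np.arctan2(m[1],m[0])))
E
```

```text
[[0.5688 0.2464 0.132 ]
 [0.5815 0.242  0.132 ]
 [0.5772 0.2286 0.132 ]
 [0.5646 0.233  0.132 ]]
ctr [0.57301291 0.2375038  0.132     ] circ [0.5731171  0.23728479 0.132     ]
0.0134 -18.8
0.0141 -107.5
0.0134 160.8
0.014 72.7
[[0.1325 0.1324 0.1309]
 [0.1324 0.1313 0.132 ]
 [0.1276 0.1177 0.1325]
 [0.1189 0.1188 0.4344]
 [0.1318 0.1303 0.1323]
 [0.1308 0.1319 0.1319]]
mark dir -18.988839483552326
```

```bash
python3 -m handwheel '[[0,0,0,0,0.13,-0.0607],[0,0,0,0,0.26,-0.1215],[0,0,0,0,0.39,-0.182],[0,0,0,0,0.52,-0.243],[0,0,0,0,0.65,-0.3035]]'
python3 -m handwheel '[[0,0,0,0,0.13,-0.0607],[0,0,0,0,0.196,-0.0915],[0,0,0,0,0.196,-0.0915],[0,0,0,0,0.196,-0.0915]]'
python3 - <<'E'
from h import *
p,M=tcp_for_tip([.573,.2375,.165],71.5,kx=.0025); plan(p,M)
E
```

```text
time_s: 10.05
position: [0.6246, 0.1579, 0.2868]
tool_rot: [-64.9, -0.0, -6.4]
force: [-0.2, 0.3, -1.4]
gripper_width: 0.013
time_s: 10.45
position: [0.625, 0.158, 0.287]
tool_rot: [-64.9, -0.1, -18.3]
force: [0.4, -0.7, -1.4]
gripper_width: 0.0134
 row [-0.0743, 0.0508, 0.048] [-0.0016, 0.0032, -0.0002] norm 0.102 deg 0.2
```

```bash
python3 -m handwheel '[[-0.035,0.023,0.022,0,0,0],[-0.0743,0.0508,0.048,0,0,0],[-0.0743,0.0508,0.048,0,0,0],[-0.0743,0.0508,0.048,-0.0016,0.0032,-0.0002],[-0.0743,0.0508,0.048,-0.0016,0.0032,-0.0002]]'
python3 - <<'E'
from h import *
import cv2
p,M=tcp_for_tip([.573,.2375,.165],71.5,kx=.0025); plan(p,M)
for c in ['scene','top']:
    im,d=imaging.snapshot(c); np.savez(f'pics/{c}3.npz',im=im,d=d)
    print(c,[(np.round(r["point"],1).tolist(),round(r["score"],2)) for r in imaging.pinpoint('key',c)])
a=np.load('pics/scene3.npz')['im'][235:335,330:450]; b=np.load('pics/top3.npz')['im'][125:225,60:180]
out=np.hstack([cv2.resize(x[:,:,::-1],(400,333),interpolation=cv2.INTER_CUBIC) for x in (a,b)])
out=cv2.resize(out,(800,600)) if 0 else out
cv2.imwrite('pics/c3.png',out)
E
```

```text
time_s: 10.95
position: [0.5769, 0.2424, 0.2612]
tool_rot: [-65.0, -0.0, -18.6]
force: [0.3, 0.5, -1.6]
gripper_width: 0.0132
 row [-0.0022, -0.0, 0.0] [0.0002, -0.0016, 0.0013] norm 0.002 deg 0.1
scene [([365.4, 226.8], 0.7), ([398.3, 294.0], 0.56), ([290.8, 190.1], 0.56)]
top [([220.3, 307.1], 0.88), ([344.5, 306.0], 0.56), ([115.7, 161.9], 0.54)]
```

View pics/c3.png

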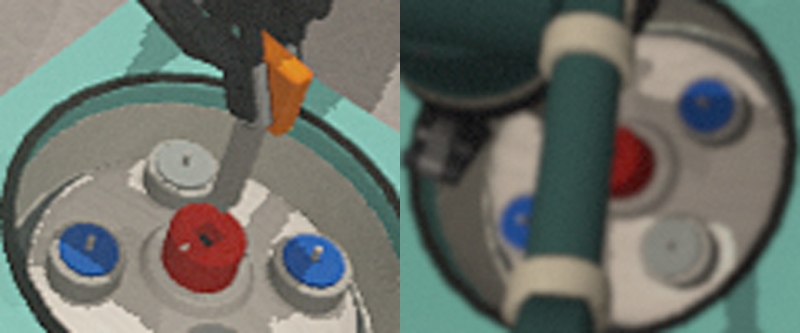

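The scene crop shows the tip just above the knob, near (222,205), with the recess at (207,240). The top camera is blocked by the arm. I'll measure the offset from the scene depth.

Run:
```python
from h import *
z=np.load('pics/scene3.npz'); ci=imaging.camera_info('scene'); P=cloud('s',z['d'],ci); im=z['im'].astype(int)
h=yawvec(71.5);k=yawvec(161.5); C=np.array([.573,.2375,0])
def proj(p):
    W=np.array(ci['world_from_camera']); q=W[:3,:3].T@(np.array(p)-W[:3,3]); f=210/np.tan(np.radians(ci['vfov']/2)); return q[:2]/q[2]*f+[ci['cx'],ci['cy']]
print('proj tip',proj([.573,.2375,.165]),'mouth',proj([.573,.2375,.132]),'+5h',proj([.573+.005*h[0],.2375+.005*h[1],.165]),'+5k',proj([.573+.005*k[0],.2375+.005*k[1],.165]))
D=P-C; a=D@h; b=D@k
gray=(im.max(-1)-im.min(-1)<30)&(im.max(-1)>60)
m=(abs(a)<.03)&(abs(b)<.03)&(P[...,2]>.155)&(P[...,2]<.24)&(z['d']>0)
for r in range(262,302,2):
    c=np.nonzero(m[r])[0]
    if len(c): print(r,c.min(),c.max(),'z',P[r,c,2].mean().round(4),'a',(a[r,c].min()*1e3).round(1),(a[r,c].max()*1e3).round(1),'b med',(np.median(b[r,c])*1e3).round(1), im[r,c[0]-2:c[-1]+3].sum(-1).tolist())
r,g,bb=im[...,0],im[...,1],im[...,2]
red=(r>80)&(r>2.2*g)&(r>2.2*bb)&(P[...,2]>.124); Q=P[red]-C; Q=Q[np.hypot(Q[:,0],Q[:,1])<.035]; print('red a,b mid',(Q@h).min(),(Q@h).max(),(Q@k).min(),(Q@k).max())
```

```text
proj tip [395.53085993 294.1827046 ] mouth [391.87182955 304.48200813] +5h [397.44763343 296.06772982] +5k [397.47746509 293.02812257]
272 400 403 z 0.2352 a -2.4 3.1 b med -6.8 [396, 376, 300, 300, 279, 228, 267, 315]
274 400 409 z 0.2343 a -0.6 9.8 b med -7.2 [380, 338, 284, 291, 293, 290, 290, 285, 294, 305, 290, 309, 333, 265]
276 399 408 z 0.2286 a -1.8 10.4 b med -6.6 [390, 376, 280, 288, 292, 293, 295, 300, 299, 284, 300, 313, 367, 365]
278 398 408 z 0.2221 a -2.3 10.2 b med -5.9 [389, 371, 319, 289, 283, 307, 292, 284, 284, 312, 298, 290, 330, 381, 372]
280 398 407 z 0.2177 a -0.5 10.0 b med -6.6 [386, 349, 287, 276, 294, 284, 297, 283, 300, 288, 306, 333, 377, 377]
282 397 406 z 0.2114 a -0.7 10.2 b med -6.5 [370, 354, 284, 284, 291, 295, 295, 300, 297, 294, 300, 304, 360, 367]
284 396 405 z 0.2051 a -1.8 10.1 b med -7.0 [496, 420, 297, 279, 304, 283, 296, 304, 302, 299, 300, 315, 368, 379]
286 395 405 z 0.1993 a -2.6 10.1 b med -6.5 [509, 489, 342, 284, 298, 302, 299, 294, 297, 301, 287, 294, 333, 385, 371]
288 395 404 z 0.1945 a -0.9 10.2 b med -6.8 [406, 439, 276, 287, 311, 302, 298, 301, 292, 285, 291, 367, 389, 361]
290 394 403 z 0.188 a -1.3 9.8 b med -6.9 [526, 480, 282, 294, 296, 286, 285, 289, 302, 290, 277, 382, 562, 593]
292 393 402 z 0.1819 a -2.6 10.0 b med -6.4 [532, 506, 342, 272, 303, 297, 294, 292, 293, 291, 268, 383, 554, 599]
294 393 402 z 0.1755 a -1.0 9.7 b med -6.0 [307, 283, 291, 295, 283, 291, 301, 299, 303, 278, 287, 464, 610, 598]
296 394 401 z 0.1714 a 2.9 10.0 b med -6.4 [284, 308, 300, 295, 301, 284, 283, 269, 330, 504, 601, 594]
298 396 397 z 0.168 a 7.2 9.7 b med -6.7 [240, 271, 296, 276, 402, 576]
red a,b mid -0.021239327440728265 0.022784617051810445 -0.02151034170290434 0.021469761176080942
```

Run:
```python
from h import *
s=arm.state(); print(s['position'],s['time_s'],s['force'])
p,M=tcp_for_tip([.573,.2375,.165],71.5,kx=-.001); plan(p,M)
p,M=tcp_for_tip([.573,.2375,.140],71.5,kx=-.001,kz=.1005); plan(p,M)
```

```text
[0.57729673 0.2415795  0.26124085] 11.15 [ 0.01751215 -0.21000887 -1.65405991]
 row [-0.0028, -0.0012, -0.0026] [-0.0001, -0.0035, 0.0019] norm 0.004 deg 0.2
 row [-0.0028, 0.0242, -0.0144] [-0.0001, -0.0035, 0.0019] norm 0.028 deg 0.2
```

```bash
python3 -m handwheel '[[-0.0017,-0.0015,-0.0032,0,0,0],[-0.0017,0.010,-0.009,0,0,0],[-0.0017,0.0257,-0.0159,0,0,0],[-0.0017,0.0257,-0.0159,0,-0.0035,0.0019],[-0.0017,0.0257,-0.0159,0,-0.0035,0.0019]]'
python3 - <<'E'
from h import *
import cv2
im,d=imaging.snapshot('scene'); np.savez('pics/scene4.npz',im=im,d=d); s=arm.state(); print(s['position'],s['force'].round(1))
p,M=tcp_for_tip([.573,.2375,.135],71.5,kx=-.001,kz=.1005); plan(p,M)
cv2.imwrite('pics/c4.png',cv2.resize(im[270:330,360:440,::-1],(800,600),interpolation=cv2.INTER_CUBIC))
E
```

```text
time_s: 11.65
position: [0.5724, 0.2396, 0.2288]
tool_rot: [-65.1, 0.2, -18.4]
force: [-1.1, 0.5, -1.3]
gripper_width: 0.0134
[0.57291591 0.23974888 0.22974921] [ 0.3  0.6 -0.7]
 row [0.0008, 0.0015, -0.0004] [0.0009, 0.0002, -0.003] norm 0.002 deg 0.2
```

View pics/c4.png

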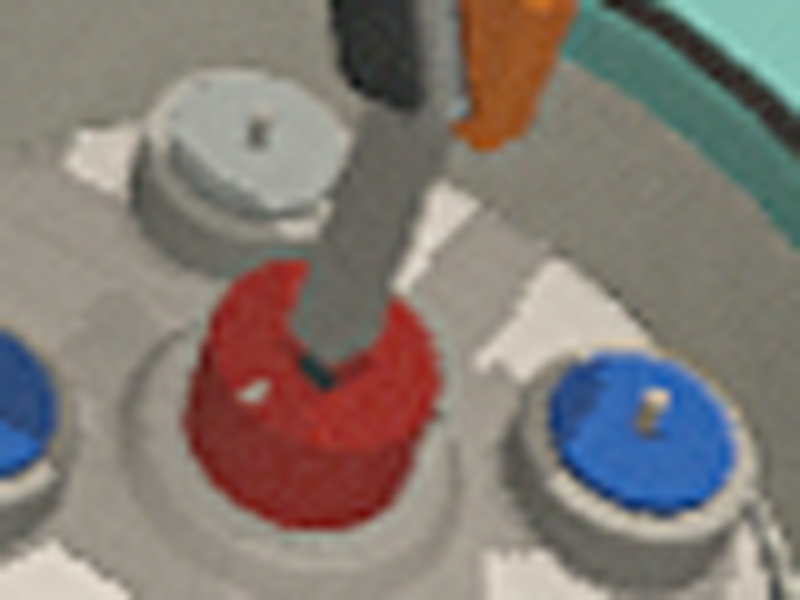

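The crop puts the tip just above the recess, its bottom centred near (335,335) against about (322,355) for the recess. That leaves well under 1.5 mm of sideways error for a tip height of 6–7 mm, so I'll trim slightly and go down gently.

```bash
python3 -m handwheel '[[0.0007,-0.0002,-0.0005,0,0,0],[0.0007,0.0025,-0.0018,0,0,0],[0.0007,0.0025,-0.0018,0,0,0]]'
python3 -m handwheel '[[0,0.0014,-0.0006,0,0,0],[0,0.0027,-0.0013,0,0,0],[0,0.0027,-0.0013,0,0,0]]'
python3 -m handwheel '[[0,0.0009,-0.0004,0,0,0],[0,0.0018,-0.0008,0,0,0],[0,0.0018,-0.0008,0,0,0]]'
```

```text
time_s: 12.0
position: [0.5738, 0.239, 0.2276]
tool_rot: [-65.0, 0.1, -18.4]
force: [0.4, 0.1, -1.7]
gripper_width: 0.0134
time_s: 12.3
position: [0.5736, 0.2389, 0.2243]
tool_rot: [-65.0, 0.1, -18.4]
force: [-0.6, -0.1, -1.0]
gripper_width: 0.0135
time_s: 12.6
position: [0.5736, 0.239, 0.2226]
tool_rot: [-65.0, 0.1, -18.4]
force: [-0.3, -0.2, -0.7]
gripper_width: 0.013
```

```bash
for i in 1; do python3 -m handwheel '[[0,0.0009,-0.0004,0,0,0],[0,0.0018,-0.0008,0,0,0],[0,0.0018,-0.0008,0,0,0]]'; done
python3 -m handwheel '[[0,0.0009,-0.0004,0,0,0],[0,0.0018,-0.0008,0,0,0],[0,0.0018,-0.0008,0,0,0]]'
python3 -m handwheel '[[0,0.0009,-0.0004,0,0,0],[0,0.0018,-0.0008,0,0,0],[0,0.0018,-0.0008,0,0,0]]'
```

```text
time_s: 12.9
position: [0.5736, 0.239, 0.2202]
tool_rot: [-65.0, 0.1, -18.4]
force: [0.4, 0.7, -1.6]
gripper_width: 0.0134
time_s: 13.2
position: [0.5737, 0.2391, 0.2184]
tool_rot: [-65.0, 0.1, -18.4]
force: [-1.0, 0.3, -2.4]
gripper_width: 0.0136
time_s: 13.5
position: [0.5737, 0.2391, 0.2166]
tool_rot: [-65.0, 0.1, -18.4]
force: [-1.0, 1.1, -1.3]
gripper_width: 0.0132
```

```bash
python3 -m handwheel '[[0,0.0009,-0.0004,0,0,0],[0,0.0018,-0.0008,0,0,0],[0,0.0018,-0.0008,0,0,0]]'
python3 -m handwheel '[[0,0.0009,-0.0004,0,0,0],[0,0.0018,-0.0008,0,0,0],[0,0.0018,-0.0008,0,0,0]]'
python3 - <<'E'
from h import *
import cv2
im,d=imaging.snapshot('scene'); cv2.imwrite('pics/c5.png',cv2.resize(im[270:330,360:440,::-1],(800,600),interpolation=cv2.INTER_CUBIC)); print(arm.state()['force'])
E
```

```text
time_s: 13.8
position: [0.5737, 0.2391, 0.2145]
tool_rot: [-65.0, 0.1, -18.4]
force: [-2.2, 1.3, -1.7]
gripper_width: 0.0133
time_s: 14.1
position: [0.5738, 0.2391, 0.2126]
tool_rot: [-65.0, 0.1, -18.4]
force: [-1.8, 0.0, -0.7]
gripper_width: 0.0136
[-1.60010545  1.53276301 -1.80979056]
```

View pics/c5.png

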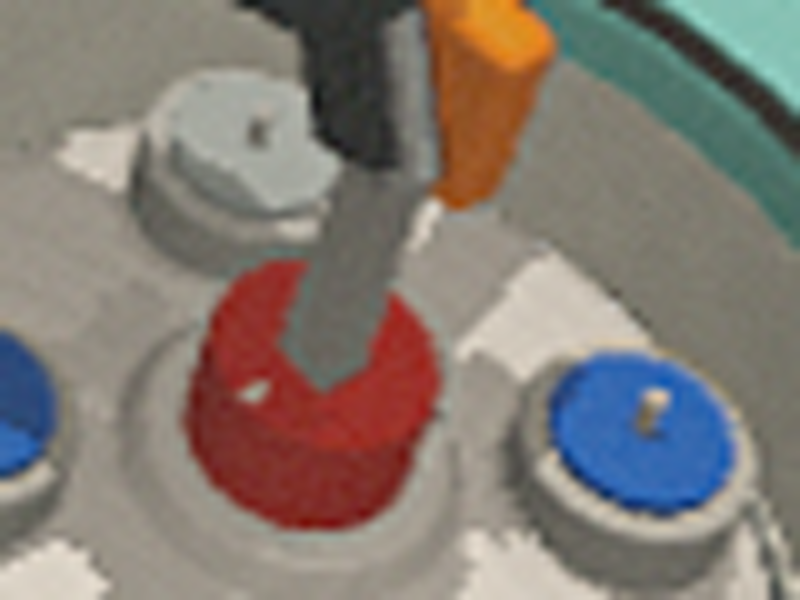

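The crop shows the shank inside the recess, its front corner at (325,390). I'll ease it towards the light side force and keep going until the floor is felt.

```bash
python3 -m handwheel '[[-0.0003,0.0009,-0.0004,0,0,0],[-0.0003,0.0014,-0.0006,0,0,0],[-0.0003,0.0014,-0.0006,0,0,0]]'
python3 -m handwheel '[[0,0.0009,-0.0004,0,0,0],[0,0.0014,-0.0006,0,0,0],[0,0.0014,-0.0006,0,0,0]]'
python3 -m handwheel '[[0,0.0009,-0.0004,0,0,0],[0,0.0014,-0.0006,0,0,0],[0,0.0014,-0.0006,0,0,0]]'
python3 -m handwheel '[[0,0.0009,-0.0004,0,0,0],[0,0.0009,-0.0004,0,0,0]]'
```

```text
time_s: 14.45
position: [0.5738, 0.2393, 0.212]
tool_rot: [-65.0, 0.0, -18.4]
force: [-3.0, 0.1, 3.1]
gripper_width: 0.0132
time_s: 14.75
position: [0.5741, 0.2395, 0.2119]
tool_rot: [-64.9, -0.0, -18.4]
force: [-5.2, -2.2, 10.0]
gripper_width: 0.0135
time_s: 15.05
position: [0.5745, 0.2398, 0.2118]
tool_rot: [-64.9, -0.1, -18.4]
force: [-7.2, -4.0, 14.4]
gripper_width: 0.0134
time_s: 15.25
position: [0.5746, 0.2399, 0.2117]
tool_rot: [-64.8, -0.1, -18.4]
force: [-9.3, -4.2, 18.4]
gripper_width: 0.0131
```

Contact is at TCP z of about 0.212, which matches the tip on the recess floor. I'll ease the press and start turning clockwise about the key's axis.

```bash
python3 -m handwheel '[[0,-0.0015,0.0007,0,0,0],[0,-0.003,0.0014,0,0,0],[0,-0.003,0.0014,0,0,0]]'
python3 -m handwheel '[[0.0002,0,0,0,0.0949,-0.0443],[0.0004,0,0,0,0.1898,-0.0886],[0.0006,0,-0.0001,0,0.2847,-0.1329],[0.0008,-0.0001,-0.0002,0,0.3796,-0.1772],[0.001,-0.0001,-0.0002,0,0.4745,-0.2215]]'
python3 -c "
from h import *
s=arm.state(); print(s['force'].round(1),s['torque'].round(2),s['q'].round(1)); print(pose())"
```

```text
time_s: 15.55
position: [0.5742, 0.2396, 0.2119]
tool_rot: [-64.9, -0.0, -18.4]
force: [-3.5, -0.6, 7.2]
gripper_width: 0.0132
time_s: 16.05
position: [0.5749, 0.2393, 0.2119]
tool_rot: [-64.9, 0.0, -48.7]
force: [-4.1, -0.4, 5.9]
gripper_width: 0.0134
[-4.1 -0.4  5.9] [-0.04  1.03  0.32] [ 14.3  -2.3 118.   16.5  42.9  53. ]
(array([0.57486762, 0.2393126 , 0.21191186]), array([[ 6.60414537e-01,  3.17996245e-01,  6.80243359e-01],
       [-7.50900860e-01,  2.80561052e-01,  5.97857336e-01],
       [-7.33404698e-04, -9.05628999e-01,  4.24070251e-01]]))
```

```bash
python3 -m handwheel '[[0.0002,0,0,0,0.0949,-0.0443],[0.0004,0,0,0,0.1898,-0.0886],[0.0006,0,-0.0001,0,0.2847,-0.1329],[0.0008,-0.0001,-0.0002,0,0.3796,-0.1772],[0.001,-0.0001,-0.0002,0,0.4745,-0.2215]]'
python3 -m handwheel '[[0.0001,0,0,0,0.0475,-0.0221],[0.0002,0,0,0,0.0949,-0.0443],[0.0002,0,0,0,0.0949,-0.0443]]'
python3 -c "
from h import *
s=arm.state(); print(s['force'].round(1),s['torque'].round(2),s['q'].round(1))"
```

```text
time_s: 16.55
position: [0.5755, 0.2383, 0.2119]
tool_rot: [-64.9, 0.0, -78.6]
force: [-5.6, -0.3, 5.4]
gripper_width: 0.0133
time_s: 16.85
position: [0.5756, 0.2384, 0.2119]
tool_rot: [-64.9, -0.0, -84.4]
force: [-4.2, -2.2, 7.3]
gripper_width: 0.013
[-4.2 -2.2  7.3] [-0.39  0.78 -0.05] [ 24.5  -2.5 118.1 -12.1  41.1 116.3]
```

```bash
cat > t.py <<'E'
from h import *
s=arm.state(); print(s['force'].round(1),s['torque'].round(2),s['joint_torque'].round(2)[3:],s['tool_rot'].round(1),s['q'][5].round(1))
E
python3 -m handwheel '[[0.0001,0,0,0,0.032,-0.0148],[0.0002,0,0,0,0.0633,-0.0295],[0.0002,0,0,0,0.0633,-0.0295]]' >/dev/null; python3 t.py
python3 -m handwheel '[[0.0001,0,0,0,0.032,-0.0148],[0.0002,0,0,0,0.0633,-0.0295],[0.0002,0,0,0,0.0633,-0.0295]]' >/dev/null; python3 t.py
python3 -m handwheel '[[0.0001,0,0,0,0.032,-0.0148],[0.0002,0,0,0,0.0633,-0.0295],[0.0002,0,0,0,0.0633,-0.0295]]' >/dev/null; python3 t.py
```

```text
[-5.4 -1.8  7. ] [-0.32  0.82 -0.  ] [-0.88 -2.86  0.46] [-64.9   0.  -88.4] 123.0
[-5.1 -1.6  7.6] [-0.32  0.83 -0.02] [-1.03 -2.74  0.45] [-64.9   0.  -92.4] 129.4
[-5.2 -1.1  7.4] [-0.3   0.92  0.  ] [-1.16 -2.61  0.45] [-64.9   0.  -96.4] 135.5
```

```bash
cat > mark.py <<'E'
from h import *
import sys
def mark(im,ci):
    r,g,b=[im[...,i].astype(int) for i in range(3)]
    out=[]
    for v in range(290,325):
        for u in range(375,410):
            p=ray_at_z((u+.3,v-1.0),ci,.132); d=p[:2]-[.573,.2375]
            R_=np.hypot(*d)
            if .008<R_<.0215 and g[v,u]>.55*r[v,u] and r[v,u]>110: out.append((u,v,r[v,u],g[v,u],round(R_*1e3,1),round(np.degrees(np.arctan2(d[1],d[0])),0)))
    return out
ci=imaging.camera_info('scene')
for f in ['scene','scene4']: print(f,mark(np.load(f'pics/{f}.npz')['im'],ci))
im,d=imaging.snapshot('scene'); np.savez('pics/scene5.npz',im=im,d=d); print('now',mark(im,ci))
import cv2; cv2.imwrite('pics/c6.png',cv2.resize(im[270:330,360:440,::-1],(800,600),interpolation=cv2.INTER_CUBIC))
E
python3 mark.py; python3 t.py
```

```text
scene [(385, 308, np.int64(205), np.int64(169), np.float64(15.0), np.float64(-28.0)), (386, 308, np.int64(205), np.int64(181), np.float64(13.3), np.float64(-25.0)), (383, 309, np.int64(161), np.int64(94), np.float64(19.8), np.float64(-27.0)), (384, 309, np.int64(210), np.int64(194), np.float64(18.1), np.float64(-24.0)), (385, 309, np.int64(213), np.int64(225), np.float64(16.4), np.float64(-21.0)), (386, 309, np.int64(205), np.int64(147), np.float64(14.8), np.float64(-18.0)), (384, 310, np.int64(168), np.int64(93), np.float64(19.6), np.float64(-19.0)), (385, 310, np.int64(199), np.int64(111), np.float64(18.0), np.float64(-16.0))]
scene4 [(390, 298, np.int64(113), np.int64(89), np.float64(17.4), np.float64(-142.0)), (389, 300, np.int64(132), np.int64(75), np.float64(12.9), np.float64(-130.0)), (398, 300, np.int64(111), np.int64(91), np.float64(19.9), np.float64(169.0)), (389, 301, np.int64(111), np.int64(93), np.float64(10.7), np.float64(-125.0)), (398, 301, np.int64(132), np.int64(82), np.float64(18.1), np.float64(165.0)), (398, 302, np.int64(131), np.int64(78), np.float64(16.4), np.f
[... 818 characters left out ...]
0, np.int64(203), np.int64(219), np.float64(17.5), np.float64(-97.0)), (398, 300, np.int64(119), np.int64(67), np.float64(19.9), np.float64(169.0)), (384, 301, np.int64(194), np.int64(118), np.float64(16.2), np.float64(-90.0)), (389, 301, np.int64(129), np.int64(73), np.float64(10.7), np.float64(-125.0)), (398, 301, np.int64(123), np.int64(78), np.float64(18.1), np.float64(165.0)), (389, 302, np.int64(114), np.int64(96), np.float64(8.6), np.float64(-118.0)), (397, 303, np.int64(124), np.int64(82), np.float64(13.1), np.float64(156.0)), (396, 305, np.int64(120), np.int64(83), np.float64(8.9), np.float64(137.0))]
[-5.  -1.   7.1] [-0.29  0.83  0.05] [-1.18 -2.58  0.22] [-64.9   0.  -96.4] 135.4
```

View pics/c6.png

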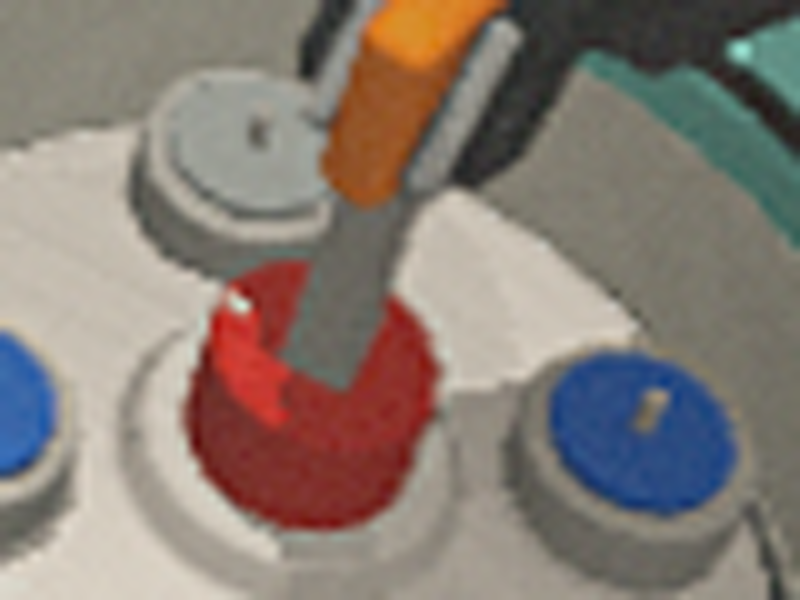

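The mark has moved from (250,392) to (238,300) in the crop, about 71° of turn against 78° of key. I haven't felt the stop yet, so I'll go on in small steps.

```bash
python3 -m handwheel '[[0,0,0,0,0.0158,-0.0074],[0.0001,0,0,0,0.0316,-0.0148],[0.0001,0,0,0,0.0316,-0.0148]]' >/dev/null; python3 t.py
python3 -m handwheel '[[0,0,0,0,0.0158,-0.0074],[0.0001,0,0,0,0.0316,-0.0148],[0.0001,0,0,0,0.0316,-0.0148]]' >/dev/null; python3 t.py
python3 -m handwheel '[[0,0,0,0,0.0158,-0.0074],[0.0001,0,0,0,0.0316,-0.0148],[0.0001,0,0,0,0.0316,-0.0148]]' >/dev/null; python3 t.py
```

```text
[-4.1 -1.8  7.8] [-0.21  0.82  0.03] [-1.26 -2.48  0.3 ] [-64.9   0.  -98.4] 138.4
[-5.3 -2.   8. ] [-0.28  0.81  0.01] [-1.33 -2.41  0.3 ] [ -64.9    0.  -100.4] 141.2
[-4.2 -1.   7.3] [-0.18  0.84  0.01] [-1.39 -2.32  0.34] [ -64.9    0.  -102.4] 144.0
```

```bash
sed -i "s/^for f in.*$//; s/scene5/scene6/; s/c6.png/c7.png/" mark.py; python3 mark.py; python3 t.py
python3 - <<'E'
from h import *
import cv2
# centrifuge yaw from first top image deck edges
z=np.load('pics/top.npz'); ci=imaging.camera_info('top'); P=cloud('t',z['d'],ci); hs=cv2.cvtColor(z['im'],cv2.COLOR_RGB2HSV)
m=(hs[...,0]>75)&(hs[...,0]<95)&(hs[...,1]>60)&(abs(P[...,2]-.132)<.008)
Q=P[m][:,:2].astype(np.float32); print(cv2.minAreaRect(Q))
# rotor blue buckets dir
print(np.degrees(np.arctan2(.6107-.5318,.1831-.2886)), np.degrees(np.arctan2(.185-.2908,.6125-.5332)))
E
```

```text
now [(390, 298, np.int64(112), np.int64(98), np.float64(17.4), np.float64(-142.0)), (383, 299, np.int64(216), np.int64(211), np.float64(20.2), np.float64(-98.0)), (384, 299, np.int64(214), np.int64(215), np.float64(19.0), np.float64(-103.0)), (385, 299, np.int64(205), np.int64(126), np.float64(17.8), np.float64(-108.0)), (383, 300, np.int64(193), np.int64(113), np.float64(18.9), np.float64(-92.0)), (384, 300, np.int64(194), np.int64(156), np.float64(17.5), np.float64(-97.0)), (385, 300, np.int64(205), np.int64(136), np.float64(16.2), np.float64(-102.0)), (389, 300, np.int64(126), np.int64(77), np.float64(12.9), np.float64(-130.0)), (389, 301, np.int64(111), np.int64(96), np.float64(10.7), np.float64(-125.0)), (398, 301, np.int64(122), np.int64(80), np.float64(18.1), np.float64(165.0)), (397, 302, np.int64(113), np.int64(96), np.float64(14.7), np.float64(163.0)), (388, 303, np.int64(125), np.int64(74), np.float64(8.1), np.float64(-95.0)), (397, 303, np.int64(111), np.int64(86), np.float64(13.1), np.float64(156.0)), (397, 304, np.int64(123), np.int64(84), np.float64(11.8), np.float64(147.0)), (396, 306, np.int64(123), np.int64(69), np.float64(8.4), np.float64(122.0))]
[-4.7 -0.8  6.8] [-0.24  0.86  0.04] [-1.4  -2.31  0.23] [ -64.9    0.  -102.4] 144.0
((0.5728676915168762, 0.23776179552078247), (0.30340710282325745, 0.30081892013549805), 81.53836059570312)
143.20838711121232 -53.14743582194152
```

The knob is still following the key at about 77° of turn, the stop hasn't been reached, and joint 6 is near its limit. I'll lift the key out, turn it back a quarter turn and reseat it to finish.

```bash
python3 -m handwheel '[[0,0,0,0,-0.095,0.0443],[0,-0.002,0.001,0,-0.095,0.0443],[0,-0.009,0.004,0,-0.095,0.0443],[0,-0.018,0.0085,0,-0.095,0.0443],[0,-0.0272,0.0127,0,-0.095,0.0443]]'
python3 -m handwheel '[[0,0,0,0,-0.13,0.0607],[0,0,0,0,-0.26,0.1215],[0,0,0,0,-0.39,0.182],[0,0,0,0,-0.52,0.243],[0,0,0,0,-0.65,0.3035]]'
python3 -m handwheel '[[0,0,0,0,-0.13,0.0607],[0,0,0,0,-0.26,0.1215],[0,0,0,0,-0.39,0.182],[0,0,0,0,-0.52,0.243],[0,0,0,0,-0.65,0.3035]]'
python3 -m handwheel '[[0,0,0,0,-0.123,0.0574],[0,0,0,0,-0.123,0.0574],[0,0,0,0,-0.123,0.0574]]'
python3 - <<'E'
from h import *
th=84; M=tool_vert(th); A=np.array([.5733,.2378,0]); p=A+.002*yawvec(th)+Z*.232; plan(p,M); print(arm.state()['q'].round(1))
E
```

```text
time_s: 19.25
position: [0.5751, 0.2367, 0.2411]
tool_rot: [-65.1, -0.1, -96.5]
force: [0.2, 0.5, -1.4]
gripper_width: 0.0135
time_s: 19.75
position: [0.5748, 0.2368, 0.2414]
tool_rot: [-65.1, -0.0, -58.6]
force: [-0.4, -0.2, -2.2]
gripper_width: 0.0131
time_s: 20.25
position: [0.5751, 0.2364, 0.2415]
tool_rot: [-65.1, 0.1, -17.5]
force: [0.2, 0.2, -1.5]
gripper_width: 0.0134
time_s: 20.55
position: [0.5754, 0.2366, 0.2407]
tool_rot: [-65.1, 0.2, -10.2]
force: [-0.3, -0.7, -1.3]
gripper_width: 0.0136
 row [-0.0024, 0.0091, -0.0011] [0.0017, -0.0683, 0.0286] norm 0.009 deg 4.2
[  7.4   4.  108.3  26.9  62.6   6.2]
```

```bash
python3 -m handwheel '[[-0.0022,-0.0001,0,0.0017,-0.0683,0.0286],[-0.0022,0.0045,-0.0018,0.0017,-0.0683,0.0286],[-0.0022,0.0045,-0.0018,0.0017,-0.0683,0.0286]]'
python3 - <<'E'
from h import *
th=84; M=tool_vert(th); A=np.array([.5732,.2373,0]); p=A+.002*yawvec(th)+Z*.227; plan(p,M); print(pose()[0])
E
```

```text
time_s: 20.85
position: [0.5719, 0.2375, 0.2347]
tool_rot: [-65.0, 0.1, -5.9]
force: [0.0, -0.3, -0.5]
gripper_width: 0.0133
 row [0.0013, 0.0078, -0.0015] [0.0003, 0.0003, -0.0016] norm 0.008 deg 0.1
[0.57192469 0.23753737 0.23470162]
```

```bash
python3 -m handwheel '[[0.001,0.003,0.0005,0,0,0],[0.001,0.0078,-0.0015,0,0,0],[0.001,0.0078,-0.0015,0,0,0],[0.001,0.0078,-0.0015,0,0,0]]'
python3 -m handwheel '[[0,0.0009,-0.0004,0,0,0],[0,0.0018,-0.0008,0,0,0],[0,0.0018,-0.0008,0,0,0]]'
python3 -m handwheel '[[0,0.0009,-0.0004,0,0,0],[0,0.0018,-0.0008,0,0,0],[0,0.0018,-0.0008,0,0,0]]'
python3 -c "
from h import *
th=84; M=tool_vert(th); A=np.array([.5732,.2373,0]); p=A+.002*yawvec(th)+Z*.213; plan(p,M)"
```

```text
time_s: 21.25
position: [0.5736, 0.2393, 0.2274]
tool_rot: [-65.0, 0.0, -5.8]
force: [-0.4, -0.2, -1.2]
gripper_width: 0.0134
time_s: 21.55
position: [0.5739, 0.2393, 0.2258]
tool_rot: [-65.0, 0.0, -5.8]
force: [-0.0, -0.5, -1.5]
gripper_width: 0.0136
time_s: 21.85
position: [0.5739, 0.2394, 0.2239]
tool_rot: [-65.0, 0.0, -5.8]
force: [-1.3, 0.2, 0.2]
gripper_width: 0.0135
 row [-0.0005, 0.0098, -0.0047] [-0.0006, 0.0027, -0.0013] norm 0.011 deg 0.2
```

```bash
python3 -m handwheel '[[-0.0003,0.0009,-0.0004,0,0,0],[-0.0005,0.0018,-0.0008,0,0,0],[-0.0005,0.0018,-0.0008,0,0,0]]'
python3 -m handwheel '[[0,0.0009,-0.0004,0,0,0],[0,0.0018,-0.0008,0,0,0],[0,0.0018,-0.0008,0,0,0]]'
python3 -m handwheel '[[0,0.0009,-0.0004,0,0,0],[0,0.0018,-0.0008,0,0,0],[0,0.0018,-0.0008,0,0,0]]'
```

```text
time_s: 22.15
position: [0.574, 0.2396, 0.2235]
tool_rot: [-64.9, -0.1, -5.8]
force: [-1.8, -2.0, 5.3]
gripper_width: 0.0135
time_s: 22.45
position: [0.5743, 0.2398, 0.223]
tool_rot: [-64.9, -0.1, -5.8]
force: [-3.5, -3.6, 11.0]
gripper_width: 0.0132
time_s: 22.75
position: [0.5732, 0.2397, 0.218]
tool_rot: [-64.9, 0.0, -5.8]
force: [-0.7, 1.5, -0.5]
gripper_width: 0.0134
```

Contact at the chamfer reached 11 N, then the tip slipped into the recess and the force fell to about zero. I'll continue to the floor.

```bash
python3 -m handwheel '[[0,0.0009,-0.0004,0,0,0],[0,0.0018,-0.0008,0,0,0],[0,0.0018,-0.0008,0,0,0]]'
python3 -m handwheel '[[0,0.0009,-0.0004,0,0,0],[0,0.0018,-0.0008,0,0,0],[0,0.0018,-0.0008,0,0,0]]'
python3 -m handwheel '[[0,0.0009,-0.0004,0,0,0],[0,0.0018,-0.0008,0,0,0],[0,0.0018,-0.0008,0,0,0]]'
python3 t.py
```

```text
time_s: 23.05
position: [0.5732, 0.2397, 0.2153]
tool_rot: [-65.0, 0.0, -5.8]
force: [-0.3, 1.4, -1.4]
gripper_width: 0.0133
time_s: 23.35
position: [0.5733, 0.2396, 0.2137]
tool_rot: [-65.0, 0.0, -5.8]
force: [-1.7, 2.0, -0.8]
gripper_width: 0.0136
time_s: 23.65
position: [0.5733, 0.2397, 0.212]
tool_rot: [-65.0, 0.0, -5.8]
force: [-1.3, 2.7, -0.2]
gripper_width: 0.0136
[-1.3  2.7 -0.2] [0.2  0.42 0.15] [ 1.41 -0.84 -0.06] [-65.    0.   -5.8] 0.4
```

```bash
python3 -m handwheel '[[0,0.0007,-0.0003,0,0,0],[0.0002,0.0007,-0.0003,0,0.0633,-0.0295],[0.0003,0.0007,-0.0003,0,0.0949,-0.0443],[0.0003,0.0007,-0.0003,0,0.0949,-0.0443]]';python3 t.py
python3 -m handwheel '[[0.0001,0,0,0,0.032,-0.0148],[0.0002,0,0,0,0.0633,-0.0295],[0.0002,0,0,0,0.0633,-0.0295]]' >/dev/null; python3 t.py
python3 -m handwheel '[[0.0001,0,0,0,0.032,-0.0148],[0.0002,0,0,0,0.0633,-0.0295],[0.0002,0,0,0,0.0633,-0.0295]]' >/dev/null; python3 t.py
python3 -m handwheel '[[0.0001,0,0,0,0.032,-0.0148],[0.0002,0,0,0,0.0633,-0.0295],[0.0002,0,0,0,0.0633,-0.0295]]' >/dev/null; python3 t.py
```

```text
time_s: 24.05
position: [0.5734, 0.24, 0.2119]
tool_rot: [-64.9, -0.0, -11.8]
force: [-3.3, 2.7, 2.8]
gripper_width: 0.0135
[-3.3  2.7  2.8] [0.48 0.81 0.37] [ 0.93 -1.82  0.19] [-64.9  -0.  -11.8] 6.2
[-4.6  1.6  4.4] [0.52 1.01 0.6 ] [ 0.83 -2.35  0.32] [-64.9   0.  -15.7] 10.3
[-4.8  2.4  4.6] [0.6  1.03 0.85] [ 0.82 -2.66  0.48] [-64.9   0.  -19.7] 14.5
[-4.8  2.6  5.6] [0.63 1.12 0.79] [ 0.7  -2.8   0.38] [-65.    0.  -23.7] 19.0
```

```bash
python3 -m handwheel '[[0.0001,0,0,0,0.032,-0.0148],[0.0002,0,0,0,0.0633,-0.0295],[0.0002,0,0,0,0.0633,-0.0295]]' >/dev/null; python3 t.py
sed -i "s/scene6/scene7/" mark.py; python3 mark.py | grep -o "([0-9]*, [0-9]*, np.int64(\(1[6-9]\|2\)[0-9]*).*" | head -c 1200; python3 t.py
```

```text
[-5.7  1.8  4.8] [0.61 1.12 0.67] [ 0.56 -2.91  0.32] [-65.    0.  -27.7] 23.8
(384, 299, np.int64(163), np.int64(165), np.float64(19.0), np.float64(-103.0)), (385, 299, np.int64(150), np.int64(119), np.float64(17.8), np.float64(-108.0)), (389, 299, np.int64(126), np.int64(70), np.float64(15.1), np.float64(-133.0)), (383, 300, np.int64(146), np.int64(85), np.float64(18.9), np.float64(-92.0)), (384, 300, np.int64(148), np.int64(118), np.float64(17.5), np.float64(-97.0)), (385, 300, np.int64(149), np.int64(98), np.float64(16.2), np.float64(-102.0)), (389, 300, np.int64(126), np.int64(70), np.float64(12.9), np.float64(-130.0)), (399, 300, np.int64(131), np.int64(80), np.float64(21.4), np.float64(166.0)), (398, 301, np.int64(116), np.int64(95), np.float64(18.1), np.float64(165.0)), (388, 302, np.int64(128), np.int64(74), np.float64(9.6), np.float64(-107.0)), (398, 302, np.int64(132), np.int64(84), np.float64(16.4), np.float64(159.0)), (388, 303, np.int64(125), np.int64(75), np.float64(8.1), np.float64(-95.0)), (397, 303, np.int64(118), np.int64(99), np.float64(13.1), np.float64(156.0)), (397, 304, np.int64(124), np.int64(96), np.float64(11.8), np.float64(147.0)), (397, 305, np.int64(133), np.int64(85), np.float64(10.8), np.float64(136.0)), (396, 306, np.int64(114[-4.6  1.8  5.6] [0.54 1.12 0.69] [ 0.55 -2.96  0.16] [-65.    0.  -27.7] 23.7
```

Run:
```python
from h import *
import cv2
im=np.load('pics/scene7.npz')['im']; im6=np.load('pics/scene6.npz')['im']
a=cv2.resize(im[250:330,360:430,::-1],(400,457),interpolation=cv2.INTER_CUBIC); b=cv2.resize(im6[250:330,360:430,::-1],(400,457),interpolation=cv2.INTER_CUBIC)
cv2.imwrite('pics/c8.png',np.hstack([b,a])); print(arm.state()['gripper_width'])
```

```text
0.01354876181667
```

View pics/c8.png

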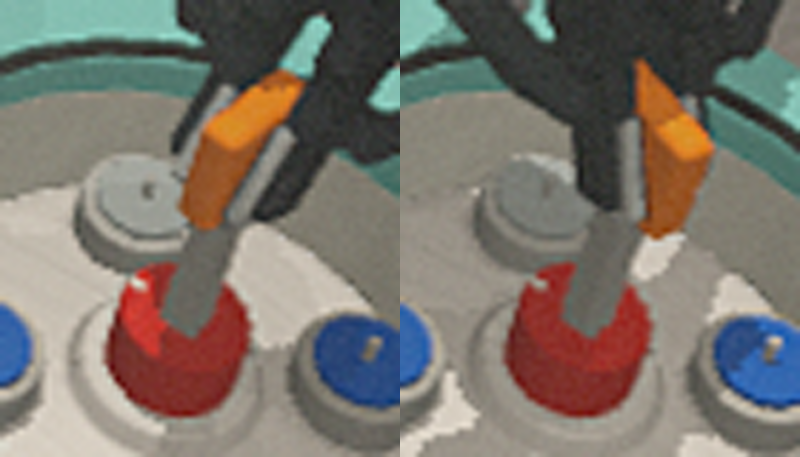

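Left is the end of the first turn and right is now. The white mark sits in the same place in both, at (140,283) and (540,283), though the tool has gone about 15° further. That suggests the stop, so I'll check the angle numerically.

Run:
```python
from h import *
z=np.load('pics/w4.npz'); ci=imaging.camera_info('wrist'); ci['world_from_camera']=z['W']
c=lambda p:(221+(p[0]+.5)/6.6667-.5,121+(p[1]+.5)/6.6667-.5)
ctr=np.array([.5731,.2374,.132]); mw=wray(c((477,395)),ci,.132); print('wrist mark',(mw-ctr)[:2]*1e3, np.hypot(*(mw-ctr)[:2]))
cs=imaging.camera_info('scene')
def cent(f,u0,v0):
    im=np.load(f'pics/{f}.npz')['im'].astype(float); v,u=np.mgrid[v0-4:v0+5,u0-4:u0+5]; s=im[v0-4:v0+5,u0-4:u0+5]
    w=np.clip(s[...,1]-.35*s[...,0],0,None)*(s[...,0]>.6*s[...,0].max()); w[(s[...,1]<.45*s[...,0])]=0
    # keep connected to center
    import cv2; n,l,st,ce=cv2.connectedComponentsWithStats((w>0).astype(np.uint8)); i=l[4,4]; w=w*(l==i) if i else w
    return np.array([(u*w).sum()/w.sum(),(v*w).sum()/w.sum()]),int((w>0).sum())
M={}
for f,u0,v0 in [('scene',385,309),('scene4',385,309),('scene5',383,300),('scene6',384,300),('scene7',384,300)]:
    M[f],n=cent(f,u0,v0); print(f,M[f],n)
W=np.array(cs['world_from_camera'])
def proj(p):
    q=W[:3,:3].T@(p-W[:3,3]); f=210/np.tan(np.radians(cs['vfov']/2)); return q[:2]/q[2]*f+[cs['cx'],cs['cy']]
off=M['scene']-proj(mw); print('off',off)
for f in M:
    p=ray_at_z(M[f]-off,cs,.132)-ctr; print(f,'angle',np.degrees(np.arctan2(p[1],p[0])).round(1),'R',np.hypot(*p[:2])*1e3)
```

```text
wrist mark [17.34272746 -5.89397311] 0.01831690789091784
scene [384.93167142 308.80334885] 8
scene4 [384.9286431  308.79339949] 8
scene5 [380.49196876 300.14911214] 27
scene6 [381.63202392 299.58493951] 20
scene7 [381.92482226 298.44611558] 33
off [0.20689313 0.09209104]
scene angle -18.8 R 18.31690789091803
scene4 angle -18.8 R 18.306350513371193
scene5 angle -77.0 R 22.67597155682115
scene6 angle -83.2 R 21.173885751556284
scene7 angle -90.6 R 21.88333843712473
```

Run:
```python
from h import *
cs=imaging.camera_info('scene'); ctr=np.array([.5731,.2374,.132])
for f in ['scene5','scene6','scene7']:
    im=np.load(f'pics/{f}.npz')['im'].astype(float); v,u=np.mgrid[297:304,381:388]; s=im[297:304,381:388]
    p=np.array([[ray_at_z((a-.207,b-.092),cs,.132)[:2]-ctr[:2] for a,b in zip(x,y)] for x,y in zip(u,v)])
    r=np.hypot(p[...,0],p[...,1]); w=np.clip(s[...,1]/s[...,0]-.35,0,1)*(r<.0218)*(r>.013)
    q=(p*w[...,None]).sum((0,1))/w.sum(); print(f,np.degrees(np.arctan2(q[1],q[0])).round(1),np.hypot(*q)*1e3); print((s[...,1]/s[...,0]).round(2))
```

```text
scene5 -87.7 18.698191044982355
[[0.99 1.05 0.97 0.58 0.38 0.35 0.33]
 [0.98 0.81 0.38 0.29 0.34 0.3  0.35]
 [0.94 0.78 0.83 0.35 0.29 0.38 0.34]
 [0.85 0.65 1.03 1.08 0.4  0.36 0.34]
 [0.47 0.28 0.5  0.61 0.25 0.39 0.36]
 [0.19 0.23 0.23 0.28 0.3  0.37 0.36]
 [0.24 0.29 0.29 0.24 0.31 0.36 0.27]]
scene6 -92.2 18.74904297901149
[[0.99 1.03 0.83 0.43 0.27 0.36 0.32]
 [0.98 1.03 0.87 0.34 0.19 0.28 0.35]
 [0.95 0.73 0.98 1.   0.61 0.26 0.33]
 [0.83 0.28 0.59 0.8  0.66 0.23 0.34]
 [0.45 0.18 0.27 0.35 0.35 0.26 0.32]
 [0.25 0.25 0.28 0.3  0.28 0.31 0.32]
 [0.22 0.28 0.29 0.3  0.29 0.31 0.36]]
scene7 -92.7 18.67975807011726
[[1.   1.   0.89 0.52 0.36 0.32 0.27]
 [0.99 1.03 0.89 0.35 0.26 0.31 0.33]
 [0.91 0.73 0.95 1.01 0.79 0.23 0.29]
 [0.81 0.33 0.58 0.8  0.66 0.29 0.28]
 [0.48 0.25 0.32 0.38 0.35 0.36 0.3 ]
 [0.29 0.32 0.32 0.33 0.3  0.33 0.33]
 [0.24 0.29 0.35 0.37 0.33 0.29 0.33]]
```

```bash
cat > hand.py <<'E'
from h import *
import cv2,sys
def hnd(im):
    hs=cv2.cvtColor(im,cv2.COLOR_RGB2HSV); m=((hs[...,0]<20)&(hs[...,0]>3)&(hs[...,1]>150)&(hs[...,2]>60)).astype(np.uint8); m[:,:230]=0;m[:,330:]=0;m[:200]=0
    n,l,st,ce=cv2.connectedComponentsWithStats(m); i=1+st[1:,4].argmax(); pts=np.argwhere(l==i)[:,::-1].astype(np.float32)
    r=[(int(v),int(pts[pts[:,1]==v,0].min()),int(pts[pts[:,1]==v,0].max())) for v in range(int(pts[:,1].min()),int(pts[:,1].max())+1,12)]
    return st[i].tolist(),cv2.minAreaRect(pts),r
for f in ['w3','w4']: print(f,hnd(np.load(f'pics/{f}.npz')['im']))
im,d=imaging.snapshot('wrist'); np.savez('pics/w5.npz',im=im,d=d); print('now',hnd(im))
E
python3 hand.py
```

```text
w3 ([259, 228, 39, 106, 3912], ((278.0, 280.5), (105.0, 38.0), 90.0), [(228, 270, 286), (240, 260, 296), (252, 260, 296), (264, 259, 297), (276, 259, 297), (288, 259, 296), (300, 259, 297), (312, 259, 297), (324, 260, 297)])
w4 ([259, 229, 39, 105, 3890], ((278.0, 281.0), (104.0, 38.0), 90.0), [(229, 268, 287), (241, 260, 296), (253, 260, 296), (265, 259, 297), (277, 260, 297), (289, 259, 297), (301, 260, 297), (313, 259, 297), (325, 260, 296)])
now ([259, 228, 39, 106, 3886], ((278.0, 280.5), (105.0, 38.0), 90.0), [(228, 270, 286), (240, 260, 296), (252, 260, 296), (264, 259, 297), (276, 260, 297), (288, 260, 297), (300, 260, 297), (312, 260, 297), (324, 260, 297)])
```

Run:
```python
from h import *
import cv2
ci=imaging.camera_info('scene')
for f in ['scene5','scene6','scene7']:
    z=np.load(f'pics/{f}.npz'); P=cloud('s',z['d'],ci); im=z['im'].astype(int); C=np.array([.573,.2375])
    hs=cv2.cvtColor(z['im'],cv2.COLOR_RGB2HSV); near=np.hypot(P[...,0]-C[0],P[...,1]-C[1])<.05
    o=(hs[...,0]<20)&(hs[...,0]>5)&(hs[...,1]>170)&near&(P[...,2]>.18)
    Q=P[o]; print(f,'handle',len(Q),'z',Q[:,2].min().round(3),Q[:,2].max().round(3),'rect',[np.round(x,3) for x in cv2.minAreaRect((Q[:,:2]*1000).astype(np.float32))])
    g=(im.max(-1)-im.min(-1)<30)&near&(np.hypot(P[...,0]-C[0],P[...,1]-C[1])<.016)&(P[...,2]>.137)&(P[...,2]<.185)
    Q=P[g]; print('  shank',len(Q),Q[:,2].min().round(3),[np.round(x,1) for x in cv2.minAreaRect(((Q[:,:2]-C)*1000).astype(np.float32))])
    for r in range(285,306,3):
        c=np.nonzero(g[r])[0]; print('   ',r,[tuple(((P[r,j,:2]-C)*1e3).round(1).tolist()) for j in c], P[r,c,2].mean().round(3) if len(c) else '')
```

```text
scene5 handle 249 z 0.2 0.244 rect [array([575.689, 237.663]), array([14.621, 37.41 ]), np.float64(88.195)]
  shank 126 0.137 [array([2.4, 2.7]), array([10.5, 16.9]), np.float64(34.5)]
    285 [] 
    288 [] 
    291 [(4.2, -5.3), (5.2, -3.3), (6.1, -1.4), (5.7, 0.1), (4.9, 1.6), (6.2, 3.6), (5.3, 5.1), (4.0, 6.4), (-1.8, 6.9)] 0.181
    294 [(4.4, -5.2), (3.6, -3.6), (3.8, -1.9), (5.2, 0.1), (4.3, 1.6), (5.9, 3.7), (4.0, 4.9), (1.9, 6.1), (-2.8, 6.9)] 0.17
    297 [(4.8, -5.0), (3.5, -3.6), (4.7, -1.6), (3.9, -0.0), (5.7, 2.0), (4.2, 3.4), (5.3, 5.3), (0.0, 5.9), (-3.1, 7.0)] 0.161
    300 [(4.6, -5.0), (4.8, -3.2), (4.9, -1.4), (6.6, 0.7), (5.7, 2.2), (5.4, 3.8), (5.7, 5.6), (-0.5, 6.0)] 0.153
    303 [(4.3, -3.2), (5.1, -1.3), (5.4, 0.5), (4.6, 2.0), (6.7, 4.2), (5.6, 5.7), (1.0, 6.5)] 0.144
scene6 handle 246 z 0.2 0.244 rect [array([575.612, 237.214]), array([14.227, 37.969]), np.float64(82.275)]
  shank 132 0.138 [array([2.8, 2.4]), array([10., 17.]), np.float64(29.6)]
    285 [] 
    288 [] 
    291 [(3.1, -5.5), (4.9, -3.4), (4.9, -1.7), (6.0, 0.2), (6.4, 2.0), (5.5, 3.4), (2.
[... 707 characters left out ...]
    288 [(2.5, -5.7), (2.3, -4.1)] 0.182
    291 [(2.3, -5.7), (2.2, -4.0), (4.0, -1.9), (5.0, -0.0), (6.3, 1.9), (6.1, 3.6), (4.5, 4.9), (0.8, 5.8), (-0.5, 7.2), (-4.5, 8.0)] 0.179
    294 [(0.9, -6.0), (1.7, -4.1), (3.7, -1.9), (4.8, 0.1), (6.1, 2.0), (5.1, 3.5), (3.3, 4.8), (1.9, 6.2), (-0.9, 7.2), (-2.5, 8.6)] 0.17
    297 [(1.8, -5.7), (3.0, -3.7), (4.2, -1.7), (4.5, 0.1), (5.5, 2.0), (4.4, 3.5), (2.6, 4.8), (0.8, 6.1), (-2.1, 7.2), (-3.8, 8.5)] 0.16
    300 [(1.9, -5.6), (3.6, -3.5), (5.0, -1.4), (6.1, 0.5), (6.4, 2.3), (5.9, 3.9), (2.3, 4.9), (0.4, 6.2), (-1.3, 7.5)] 0.152
    303 [(4.6, -3.2), (3.5, -1.7), (4.0, 0.2), (6.6, 2.5), (5.3, 3.9), (1.4, 4.8), (1.5, 6.6), (-2.6, 7.4)] 0.143
```

The key hasn't shifted in the hand, the torque rose to 0.85 N·m, and the knob stayed still at about -92.5°. The stop was predicted at -91.5°, so the knob is on its stop. I'll back off only to the free middle of the recess, then pull straight out.

```bash
python3 -m handwheel '[[-0.0003,0,0,0,-0.12,0.056],[-0.0005,0,0,0,-0.24,0.112],[-0.0007,0,0,0,-0.327,0.1525],[-0.0007,0,0,0,-0.327,0.1525]]'; python3 t.py
python3 -m handwheel '[[0,-0.0027,0.0013,0,0,0],[0,-0.0054,0.0025,0,0,0],[0,-0.01,0.0047,0,0,0],[0,-0.02,0.0093,0,0,0],[0,-0.04,0.0187,0,0,0]]'; python3 t.py
python3 -m handwheel '[[0,-0.03,0.014,0,0,0],[0,-0.06,0.028,0,0,0],[0,-0.06,0.028,0,0,0]]'
sed -i "s/scene7/scene8/" mark.py; python3 mark.py >/dev/null
python3 - <<'E'
from h import *
cs=imaging.camera_info('scene'); ctr=np.array([.5731,.2374,.132])
f='scene8'
im=np.load(f'pics/{f}.npz')['im'].astype(float); v,u=np.mgrid[297:304,381:388]; s=im[297:304,381:388]
p=np.array([[ray_at_z((a-.207,b-.092),cs,.132)[:2]-ctr[:2] for a,b in zip(x,y)] for x,y in zip(u,v)])
r=np.hypot(p[...,0],p[...,1]); w=np.clip(s[...,1]/s[...,0]-.35,0,1)*(r<.0218)*(r>.013)
q=(p*w[...,None]).sum((0,1))/w.sum(); print(np.degrees(np.arctan2(q[1],q[0])).round(1)); print((s[...,1]/s[...,0]).round(2))
print(arm.state()['q'].round(1),pose()[0])
E
```

```text
time_s: 25.75
position: [0.574, 0.2398, 0.2119]
tool_rot: [-64.9, 0.1, -7.0]
force: [-6.2, 0.6, 7.1]
gripper_width: 0.0136
[-6.2  0.6  7.1] [0.48 1.42 0.45] [ 0.9  -2.63 -0.76] [-64.9   0.1  -7. ] 1.5
time_s: 26.25
position: [0.5738, 0.2387, 0.2548]
tool_rot: [-65.1, 0.0, -7.2]
force: [0.6, 0.2, -1.6]
gripper_width: 0.0132
[ 0.6  0.2 -1.6] [-0.28 -0.02 -0.03] [ 2.3  -0.65 -0.28] [-65.1   0.   -7.2] 4.1
time_s: 26.55
position: [0.5781, 0.2397, 0.3306]
tool_rot: [-64.8, -0.9, -7.2]
force: [0.6, 0.6, -0.3]
gripper_width: 0.013
-91.4
[[1.   1.   0.77 0.39 0.26 0.28 0.24]
 [0.98 1.03 0.89 0.32 0.23 0.24 0.28]
 [0.97 0.69 0.96 0.98 0.55 0.28 0.23]
 [0.89 0.26 0.57 0.78 0.65 0.28 0.29]
 [0.53 0.19 0.34 0.38 0.37 0.28 0.32]
 [0.28 0.28 0.31 0.3  0.3  0.35 0.31]
 [0.23 0.28 0.32 0.32 0.32 0.34 0.29]]
[  7.5   1.4 101.8  25.5  71.2   7.4] [0.5768244  0.23929627 0.32730745]
```

```bash
python3 -m handwheel '[[0,-0.007,-0.048,0,0,0],[0,-0.015,-0.096,0,0,0],[0,-0.015,-0.103,0,0,0],[0,-0.015,-0.103,0,0,0],[0,-0.015,-0.103,0,0,0]]'
cat > wm.py <<'E'
from h import *
import cv2,sys
def knob(im,ci):
    g=np.mgrid[-.024:.0241:.00025,-.024:.0241:.00025]; f=210/np.tan(np.radians(ci['vfov']/2)); W=np.array(ci['world_from_camera'])
    def rect(cx,cy):
        X=np.stack([cx+g[0],cy+g[1],np.full_like(g[0],.132)],-1); q=(X-W[:3,3])@W[:3,:3]; n=np.hypot(q[...,0],q[...,1]); t=np.arctan2(n,q[...,2])
        return cv2.remap(im,(ci['cx']+f*t*q[...,0]/n).astype(np.float32),(ci['cy']+f*t*q[...,1]/n).astype(np.float32),cv2.INTER_LINEAR)
    c=np.array([.573,.2375])
    for _ in range(4):
        I=rect(*c).astype(int); r,gg,b=I[...,0],I[...,1],I[...,2]; dark=((r<75)).astype(np.uint8); dark[np.hypot(*g)>.013]=0
        n,l,st,ce=cv2.connectedComponentsWithStats(dark); i=1+st[1:,4].argmax(); h=(l==i)
        d=np.array([g[0][h].mean(),g[1][h].mean()])
        red=(r>120)&(r>2*gg); mk=(gg>.6*r)&(r>140)&(np.hypot(*g)<.0205)&(np.hypot(*g)>.012)
        rc=cv2.minAreaRect((np.stack([g[0][h],g[1][h]],1)*1e3).astype(np.float32))
        m=np.array([g[0][mk].mean(),g[1][mk].mean()]); full=red|mk|(dark>0); 
        rr=full&(np.hypot(*g)<.024); cen=np.array([g[0][rr].mean(),g[1][rr].mean()]); c=c+cen*.7
    v=m-cen; print('ctr',c.round(4),'recess rect',[np.round(x,1) for x in rc],'mark',np.degrees(np.arctan2(v[1],v[0])).round(1),np.hypot(*v).round(4),mk.sum())
if __name__=='__main__':
    ci=imaging.camera_info('wrist'); W=ci['world_from_camera']; z=np.load('pics/w4.npz'); knob(z['im'],dict(ci,world_from_camera=z['W']))
    im,d=imaging.snapshot('wrist'); np.savez('pics/w6.npz',im=im,d=d,W=W); knob(im,ci)
E
python3 wm.py; python3 -c "
from h import *
print(pose()[0],arm.state()['q'].round(1))"
```

```text
time_s: 27.1
position: [0.5617, 0.1409, 0.2916]
tool_rot: [-64.9, -0.0, -7.2]
force: [0.1, 1.3, -0.6]
gripper_width: 0.0134
ctr [0.5733 0.2369] recess rect [array([ 0.6, -0.9]), array([10.6,  9.8]), np.float64(71.0)] mark -17.1 0.0178 322
ctr [0.5727 0.2369] recess rect [array([-0. , -1.1]), array([ 9. , 12.3]), np.float64(88.5)] mark -91.2 0.0177 317
[0.56184713 0.14143984 0.29196257] [ -2.6   0.3 106.7  26.2  72.7  -3.3]
```

The wrist view gives a mark angle of -91.2° and a recess angle of -91.5°, a turn of 72.5–74°. That matches the stop at about -91.5°. Now for the sleeve.

```bash
python3 -m handwheel '[[0,0,0,0,0.13,-0.0607],[0,0,0,0,0.26,-0.1215],[0,0,0,0,0.39,-0.182],[0,0,0,0,0.52,-0.243],[0,0,0,0,0.65,-0.3035]]'
python3 -m handwheel '[[0,0,0,0,0.13,-0.0607],[0,0,0,0,0.26,-0.1215],[0,0,0,0,0.345,-0.161],[0,0,0,0,0.345,-0.161]]'
python3 - <<'E'
from h import *
M=tool_vert(20.2); A=np.array([.533,-.311,0]); plan(A+.002*SX+Z*.29,M)
E
```

```text
time_s: 27.65
position: [0.5615, 0.1421, 0.2925]
tool_rot: [-64.9, 0.0, -48.5]
force: [-0.6, 0.2, -1.5]
gripper_width: 0.0133
time_s: 28.05
position: [0.5609, 0.1434, 0.2925]
tool_rot: [-64.9, 0.0, -69.8]
force: [-0.9, 0.6, -1.5]
gripper_width: 0.0133
 row [0.4169, -0.0745, -0.1647] [-0.0018, -0.0009, 0.0001] norm 0.454 deg 0.1
```

```bash
python3 -m handwheel '[[0.044,-0.008,-0.018,0,0,0],[0.088,-0.016,-0.036,0,0,0],[0.132,-0.024,-0.054,0,0,0],[0.176,-0.032,-0.071,0,0,0],[0.208,-0.037,-0.082,0,0,0]]'
python3 -m handwheel '[[0.044,-0.008,-0.018,0,0,0],[0.088,-0.016,-0.036,0,0,0],[0.132,-0.024,-0.054,0,0,0],[0.176,-0.032,-0.071,0,0,0],[0.2089,-0.0375,-0.0827,0,0,0]]'
python3 -m handwheel '[[0,0,0,0,0,0],[0,0,0,0,0,0],[0,0,0,0,0,0]]'
python3 - <<'E'
from h import *
import cv2
M=tool_vert(20.2); A=np.array([.533,-.311,0]); plan(A+.002*SX+Z*.17,M)
for c in ['top','scene']:
    im,d=imaging.snapshot(c); np.savez(f'pics/{c}9.npz',im=im,d=d); ci=imaging.camera_info(c); P=cloud(c,d,ci); hs=cv2.cvtColor(im,cv2.COLOR_RGB2HSV)
    near=(np.hypot(P[...,0]-.533,P[...,1]+.311)<.035)
    b=(hs[...,0]>105)&(hs[...,0]<125)&(hs[...,1]>150)&near&(P[...,2]>.03)&(P[...,2]<.075); Q=P[b]
    if len(Q): print(c,'sleeve',len(Q),((Q.min(0)+Q.max(0))/2).round(4),Q.min(0).round(3),Q.max(0).round(3))
    s=(hs[...,1]<50)&near&(P[...,2]>.17)&(P[...,2]<.26); Q=P[s]
    if len(Q): print(c,'shank',len(Q),((Q.min(0)+Q.max(0))/2).round(4),Q.min(0).round(3),Q.max(0).round(3))
z=np.load('pics/scene.npz')  # sleeve before, unoccluded
ci=imaging.camera_info('scene'); P=cloud('s',z['d'],ci); im=z['im'].astype(int)
E
```

```text
time_s: 28.55
position: [0.548, -0.0875, 0.2914]
tool_rot: [-64.9, -0.1, -69.9]
force: [-0.2, 0.5, -1.6]
gripper_width: 0.0136
time_s: 29.05
position: [0.5339, -0.3158, 0.29]
tool_rot: [-64.9, -0.1, -70.0]
force: [-0.1, -0.6, -0.8]
gripper_width: 0.0133
time_s: 29.35
position: [0.534, -0.3117, 0.2894]
tool_rot: [-64.9, 0.0, -69.9]
force: [0.1, 0.6, -1.1]
gripper_width: 0.0135
 row [-0.0009, 0.1087, -0.0494] [-0.0011, -0.0026, 0.0005] norm 0.119 deg 0.2
top sleeve 125 [ 0.5322 -0.3088  0.0481] [ 0.518 -0.323  0.03 ] [ 0.546 -0.295  0.066]
top shank 1 [ 0.535  -0.306   0.1972] [ 0.535 -0.306  0.197] [ 0.535 -0.306  0.197]
scene sleeve 2 [ 0.5288 -0.3154  0.0586] [ 0.521 -0.323  0.058] [ 0.536 -0.308  0.059]
scene shank 156 [ 0.5306 -0.3102  0.2267] [ 0.522 -0.318  0.193] [ 0.539 -0.302  0.26 ]
```

```bash
python3 -m handwheel '[[-0.001,0.04,-0.018,0,0,0],[-0.001,0.08,-0.036,0,0,0],[-0.001,0.1087,-0.0494,-0.001,-0.0026,0.0005],[-0.001,0.1087,-0.0494,-0.001,-0.0026,0.0005],[-0.001,0.1087,-0.0494,-0.001,-0.0026,0.0005]]'
python3 - <<'E'
from h import *
import cv2
M=tool_vert(20.2); A=np.array([.533,-.3105,0]); plan(A+.002*SX+Z*.155,M)
ci=imaging.camera_info('scene')
z0=np.load('pics/scene.npz'); im,d=imaging.snapshot('scene'); np.savez('pics/scene10.npz',im=im,d=d)
def edges(im,rows,f):
    hs=cv2.cvtColor(im,cv2.COLOR_RGB2HSV)
    for r in rows:
        c=[u for u in range(195,232) if f(hs[r,u],im[r,u].astype(int))]
        print(r,(min(c),max(c),len(c),(min(c)+max(c))/2) if c else None)
isb=lambda h,p:(105<h[0]<125 and h[1]>140)
print('sleeve before'); edges(z0['im'],range(198,216,3),isb)
P=cloud('s',d,ci); near=(np.hypot(P[...,0]-.533,P[...,1]+.311)<.03)&(P[...,2]>.07)&(P[...,2]<.16)
hs=cv2.cvtColor(im,cv2.COLOR_RGB2HSV); near&=(hs[...,1]<70)
print('shank now')
for r in range(165,202,4):
    c=np.nonzero(near[r])[0]
    if len(c): print(r,c.min(),c.max(),(c.min()+c.max())/2,P[r,c,2].mean().round(3))
W=np.array(ci['world_from_camera'])
def proj(p):
    q=W[:3,:3].T@(np.array(p)-W[:3,3]); f=210/np.tan(np.radians(ci['vfov']/2)); return (q[:2]/q[2]*f+[ci['cx'],ci['cy']]).round(1)
for zz in (.02,.04,.06,.08,.1,.12): print(zz,proj([.533,-.3105,zz]))
E
```

```text
time_s: 29.95
position: [0.5349, -0.3103, 0.1704]
tool_rot: [-65.0, 0.0, -69.9]
force: [0.1, -0.1, -0.1]
gripper_width: 0.0133
 row [-0.0005, 0.0141, -0.0064] [0.0001, -0.001, 0.0003] norm 0.015 deg 0.1
sleeve before
198 None
201 (208, 216, 2, 212.0)
204 (208, 216, 3, 212.0)
207 None
210 None
213 (207, 221, 4, 214.0)
shank now
177 209 212 210.5 0.148
181 207 212 209.5 0.136
185 208 213 210.5 0.122
189 208 213 210.5 0.109
193 209 214 211.5 0.095
197 209 214 211.5 0.08
0.02 [213.5 213. ]
0.04 [212.8 207.6]
0.06 [212.1 202.1]
0.08 [211.3 196.5]
0.1 [210.6 190.7]
0.12 [209.8 184.8]
```

```bash
python3 -m handwheel '[[-0.0005,0.005,-0.0023,0,0,0],[-0.0005,0.010,-0.0046,0,0,0],[-0.0005,0.0159,-0.0074,0,0,0],[-0.0005,0.0159,-0.0074,0,0,0]]'
python3 -m handwheel '[[0,0.0045,-0.0021,0,0,0],[0,0.009,-0.0042,0,0,0],[0,0.009,-0.0042,0,0,0]]'
python3 -m handwheel '[[0,0.0045,-0.0021,0,0,0],[0,0.009,-0.0042,0,0,0],[0,0.009,-0.0042,0,0,0]]'
python3 t.py
```

```text
time_s: 30.4
position: [0.5338, -0.3105, 0.1516]
tool_rot: [-65.1, 0.0, -69.9]
force: [-1.3, -0.3, -1.6]
gripper_width: 0.0138
time_s: 30.7
position: [0.5337, -0.3105, 0.1414]
tool_rot: [-65.1, 0.1, -69.9]
force: [0.5, 0.3, -0.5]
gripper_width: 0.0133
time_s: 31.0
position: [0.5338, -0.3105, 0.1315]
tool_rot: [-65.1, 0.1, -69.9]
force: [0.4, 0.3, -1.3]
gripper_width: 0.0134
[ 0.4  0.3 -1.3] [-0.1   0.31 -0.05] [ 1.88 -0.4  -0.05] [-65.1   0.1 -69.9] 6.3
```

```bash
python3 -m handwheel '[[0,0.0045,-0.0021,0,0,0],[0,0.009,-0.0042,0,0,0],[0,0.0136,-0.0063,0,0,0],[0,0.0172,-0.008,0,0,0],[0,0.0172,-0.008,0,0,0]]'
python3 -m handwheel '[[0,0.0018,-0.0008,0,0,0],[0,0.0036,-0.0017,0,0,0],[0,0.0036,-0.0017,0,0,0]]'
python3 -m handwheel '[[0,0.0009,-0.0004,0,0,0],[0,0.0018,-0.0008,0,0,0],[0,0.0018,-0.0008,0,0,0]]'
python3 t.py
```

```text
time_s: 31.5
position: [0.5338, -0.3105, 0.1126]
tool_rot: [-65.1, 0.1, -69.9]
force: [0.1, 0.2, -1.3]
gripper_width: 0.0129
time_s: 31.8
position: [0.5342, -0.3109, 0.1095]
tool_rot: [-65.0, -0.0, -69.9]
force: [0.3, 0.1, -1.9]
gripper_width: 0.0133
time_s: 32.1
position: [0.5343, -0.3109, 0.1076]
tool_rot: [-65.0, -0.0, -69.9]
force: [-0.3, -0.0, -1.7]
gripper_width: 0.0134
[-0.3 -0.  -1.7] [-0.06  0.26  0.  ] [ 1.76 -0.22 -0.01] [-65.   -0.  -69.9] 4.3
```

```bash
python3 -m handwheel '[[0,0.0009,-0.0004,0,0,0],[0,0.0014,-0.0006,0,0,0],[0,0.0014,-0.0006,0,0,0]]'
python3 -m handwheel '[[0,0.0009,-0.0004,0,0,0],[0,0.0009,-0.0004,0,0,0]]'
python3 t.py
```

```text
time_s: 32.4
position: [0.5343, -0.3109, 0.106]
tool_rot: [-65.0, -0.0, -69.9]
force: [-0.5, 0.2, -2.0]
gripper_width: 0.0131
time_s: 32.6
position: [0.5346, -0.3111, 0.1059]
tool_rot: [-65.0, -0.0, -69.9]
force: [-2.4, 0.7, 3.8]
gripper_width: 0.0133
[-2.4  0.7  3.8] [0.23 0.49 0.07] [ 1.7  -0.84 -0.07] [-65.   -0.  -69.9] 4.1
```

The floor is felt at TCP z 0.106, as predicted. I'll release and back off along the fingers.

```bash
python3 -m handwheel '[[0,-0.0006,0.0003,0,0,0],[0,-0.0006,0.0003,0,0,0],[0,-0.0006,0.0003,0,0,0],[0,-0.0006,0.0003,0,0,0],[0,-0.0006,0.0003,0,0,0]]' 0.5
python3 -m handwheel '[[0,0,0,0,0,0],[0,-0.02,0,0,0,0],[0,-0.05,0,0,0,0],[0,-0.09,0,0,0,0],[0,-0.13,0,0,0,0]]'
python3 -m handwheel '[[0,-0.04,0,0,0,0],[0,-0.08,0,0,0,0],[0,-0.1,0,0,0,0],[0,-0.1,0,0,0,0],[0,-0.1,0,0,0,0]]'
python3 - <<'E'
from h import *
import cv2
for c in ['scene','top']:
    im,d=imaging.snapshot(c); np.savez(f'pics/{c}f.npz',im=im,d=d); ci=imaging.camera_info(c); P=cloud(c,d,ci); hs=cv2.cvtColor(im,cv2.COLOR_RGB2HSV)
    o=(hs[...,0]<20)&(hs[...,0]>5)&(hs[...,1]>170)&(np.hypot(P[...,0]-.533,P[...,1]+.311)<.06)&(P[...,2]>.03); Q=P[o]
    print(c,'handle',len(Q),Q.min(0).round(3),Q.max(0).round(3),Q.mean(0).round(4))
    for l in ['jar','bucket_a']: print(l,[(np.round(r["point"],1).tolist(),round(r["score"],2)) for r in imaging.pinpoint(l,c)][:2])
print(arm.state()['position'],arm.state()['force'].round(1))
E
```

```text
time_s: 33.1
position: [0.5344, -0.3109, 0.1058]
tool_rot: [-65.0, -0.0, -69.9]
force: [0.8, 0.0, 0.8]
gripper_width: 0.0431
time_s: 33.6
position: [0.482, -0.3293, 0.2242]
tool_rot: [-65.1, 0.0, -69.9]
force: [0.1, -0.2, 0.3]
gripper_width: 0.0425
time_s: 34.1
position: [0.4431, -0.3441, 0.314]
tool_rot: [-65.0, -0.0, -69.9]
force: [-0.2, 0.0, -0.5]
gripper_width: 0.0424
scene handle 70 [ 0.517 -0.319  0.094] [ 0.551 -0.3    0.138] [ 0.5384 -0.3078  0.1266]
jar [([188.8, 202.1], 0.91), ([215.2, 219.4], 0.26)]
bucket_a [([238.1, 305.2], 0.94)]
top handle 170 [ 0.513 -0.321  0.101] [ 0.547 -0.302  0.142] [ 0.529  -0.31    0.1316]
jar [([429.8, 213.6], 0.62), ([274.7, 136.9], 0.56)]
bucket_a [([271.3, 138.1], 0.69), ([354.1, 214.5], 0.25)]
[ 0.44312537 -0.34333131  0.31257519] [ 0.3 -0.1 -0.5]
```

Run:
```python
from h import *
import cv2
ci=imaging.camera_info('top')
z=np.load('pics/top.npz'); P=cloud('t',z['d'],ci); hs=cv2.cvtColor(z['im'],cv2.COLOR_RGB2HSV)
m=((hs[...,0]>75)&(hs[...,0]<95)&(hs[...,1]>60)&(abs(P[...,2]-.132)<.006)&(P[...,0]<.75))
c=np.array([.573,.2376]); a=np.radians(-8.5); ex=np.array([np.cos(a),np.sin(a)]); ey=np.array([-ex[1],ex[0]])
Q=P[m][:,:2]-c; u=Q@ex; v=Q@ey
for nm,p,q,s in [('-x',u,v,-1),('+x',u,v,1),('-y',v,u,-1),('+y',v,u,1)]:
    pts=[]
    for b in np.arange(-.12,.121,.006):
        k=abs(q-b)<.003
        if k.sum()>5: pts.append((b,s*np.max(s*p[k])))
    pts=np.array(pts); f=np.polyfit(*pts.T,1); r=pts[:,1]-np.polyval(f,pts[:,0]); k=abs(r)<.0025; f=np.polyfit(*pts[k].T,1)
    print(nm,len(pts),k.sum(),'slope deg',np.degrees(np.arctan(f[0])).round(2)*(1 if 'y' in nm else -1),'off',f[1].round(4))
```

```text
-x 41 41 slope deg -0.05 off -0.1501
+x 41 41 slope deg -0.02 off 0.1493
-y 41 41 slope deg 0.04 off -0.1509
+y 41 39 slope deg 0.31 off 0.1482
```

The deck edges put the centrifuge's yaw at -8.5°, so the knob sits at about 82.7–83.0° against the 83.1° stop. The key is upright and fully down, so I'm handing in.

```bash
python3 -c "
from station import workorder
print(workorder.close_job())"
```

```text
the job is handed in; nothing more can be done
None
```

The knob is locked and the key now stands upright, fully down, in the blue sleeve. I handed the job in at about 34 s of the 64 s allowed.

**What I did:** I took the small key from the rest and seated it to the recess floor. Joint 6 neared its limit after 84° of turn, so I lifted the key out, turned it back a quarter turn and reseated it. I then turned clockwise until the torque rose and the knob no longer moved.

**Last checks:**
- **Knob:** the wrist camera put its mark at −91.2° and its recess at −91.5°. With the centrifuge at −8.5°, that is about 82.7–83.0° of turn; the stop is at 83.1°.
- **Key:** it met the sleeve floor at the expected height. The handle spans z = 94–138 mm by the scene camera, where 93–138 mm is expected; the top camera read about 4–7 mm higher.
- **Jar and bucket:** the camera detections shifted by at most about 3 pixels, within the network's scatter. The robot was clear of everything.

**What disagreed or fell short:**
- **Over-turn at the stop:** against the stop, the tool turned about 15° further than the recess play should allow. Torque reached 0.85 N·m, and the key did not slip in the hand. I could not fully explain this.
- **Possible drag-back:** reversing before withdrawal may have moved the knob back by up to about 1°. The readings of −92.7° before and −91.4° after are within measurement noise.
- **Forces when seating:** the second seating touched the recess chamfer at up to 11 N before slipping in. The first pressed on the floor at about 18 N.

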